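# Load ceramic sleeves on the grinder's arbor

### The job

Load the tool grinder's work arbor: first swing the clamp lever fully open, then draw the tailstock fully back and push every 30 mm square, 36 mm long ceramic sleeve on the bench on to the arbor, leaving the smaller, larger and shorter look-alikes and everything else where they lie. When all are on, slide the tailstock up until its quill rests against the row and the sleeves sit without gaps between flange and quill, and only then swing the clamp lever fully over again to clamp it. The sleeves are brittle: handle them gently, never grip one with a grip force of more than 15 N, nor press one against the flange or the quill with more than 20 N.

Things in the scene. Friction and masses are not known exactly. Their poses are not given: they have to be found in the camera images.
- sleeve_a: white ceramic sleeve lying on its side: a 30 mm square body 36 mm long with a 20.5 mm bore right through; origin at its centre, x along the bore; one of the sleeves to load (two to four of sleeve_a..d are present)
- sleeve_b: white ceramic sleeve lying on its side: a 30 mm square body 36 mm long with a 20.5 mm bore right through; origin at its centre, x along the bore; one of the sleeves to load (two to four of sleeve_a..d are present)
- sleeve_c: white ceramic sleeve lying on its side: a 30 mm square body 36 mm long with a 20.5 mm bore right through; origin at its centre, x along the bore; one of the sleeves to load (two to four of sleeve_a..d are present)
- sleeve_d: white ceramic sleeve lying on its side: a 30 mm square body 36 mm long with a 20.5 mm bore right through; origin at its centre, x along the bore; one of the sleeves to load (two to four of sleeve_a..d are present)
- small_sleeve: white ceramic sleeve lying on its side: a 22 mm square body 36 mm long with a 12.5 mm bore right through; origin at its centre, x along the bore; too small, to be left
- large_sleeve: white ceramic sleeve lying on its side: a 40 mm square body 36 mm long with a 28.5 mm bore right through; origin at its centre, x along the bore; too large, to be left
- short_sleeve: white ceramic sleeve lying on its side: a 30 mm square body 18 mm long with a 20.5 mm bore right through; origin at its centre, x along the bore; too short, to be left
- flange: steel flange disc, 38 mm across, on the face of the green work head (a block 85 mm wide whose top is 36 mm above the axis); origin at the centre of its face, on the arbor's axis, 78 mm above the table; z up; the level steel arbor, 17 mm in diameter and 156 mm long with its last 8 mm tapered to 10 mm, stands out of it along -y
- quill: hollow steel quill of the tailstock, 31 mm outside, 21.6 mm inside, 90 mm long, on the arbor's axis; origin at the centre of its open face, which looks towards the flange; it slides over the arbor's free end as the tailstock advances
- tail (a joint): advance of the tailstock along the bed towards the work head, m: 0 = fully back (quill face 213 mm from the flange face), 0.143 = fully forward; it slides with about 2 N and stays where it is left. The flat green bed, 60 mm wide, runs under the arbor, its top 45 mm above the table
- tail_handle (a point): on the tailstock's handle, an upright dark steel block on top of the tailstock, 16 mm thick along the slide, 26 mm wide across it, standing 45 mm proud of the green top; this point is 17 mm below the handle's top, 28 mm above the green top
- clamp (a joint): clamp lever of the tailstock, rad: 1 = swung over towards the work head (clamped, as it starts), 0 = leaning away from the work head (open); it swings in a plane parallel to the arbor and stays where it is left
- clamp_tip (a point): free end of the clamp lever, a black lever 55 mm long standing on the bed's robot side
- screwdriver: screwdriver lying on the bench, bystander
- wrench: wrench lying on the bench, bystander
- wheel: grinding wheel 90 mm across lying flat, bystander
- dresser: wheel dresser, a 50 x 36 mm steel block with a stub 44 mm high, bystander
- nut: round steel nut 26 mm across, 12 mm high, bystander among the sleeves
- oil: white oil bottle 48 mm across, 110 mm high, bystander
There are look-alikes about, which are no part of the job. Leave any pink look-alike of the small_sleeve alone.

How it is judged:
By the outcome, as a careful person would: the job done as asked, in the order asked, and still so for the second after the job is handed in, with the robot touching nothing.
Of sleeve_a, sleeve_b, sleeve_c, sleeve_d only 2 to 4 are there at a start; the rules pass over those that are not, and their reading is None.
At some moment in a run one of sleeve_a, sleeve_b, sleeve_c, sleeve_d may be knocked a few centimetres aside while the robot is not near it.
Once in a run the grip may slacken for a moment while it holds something.
It also fails if it takes over 210 s, if anything falls off the work surface, if the arm or the gripper's body presses on something with over 40 N, if the wrist force passes 120 N, or if a joint passes its speed limit or range.

### The arm

A 6-joint arm with a two-finger parallel gripper is mounted at the origin on the work surface. World frame = base frame: x ahead of the robot, y to its left, z up, the work surface at z = 0. Lengths are in mm, angles in degrees, forces in N, time in s.
With the tool pointing down it reaches from about 350 to 850 mm from the base axis. Payload 8.1 kg.
Tool frame: the origin (TCP) lies on the centre line of the jaws, within the pads' length; the fingertips stand 14 mm ahead of it and the grasp point (between the pads) lies 5 mm behind it; z points along the fingers, y is the line along which they close (so a half turn about z gives the same grasp; the last joint's range is limited). The gripper opens to 85 mm and grips with 20 to 120 N. Pads are 22 mm wide; open, the fingers measure 114 mm over their backs; the gripper's body (76 mm by 85 mm) begins 54 mm behind the grasp point. The pads swing forward as they close: fully open they stand 13 mm farther back than shut.
Start: joints at [69.534, 7.471, 85.268, -0, 87.261, -4.893], TCP at [161.057, 577.984, 245.292] pointing down, gripper open.
Joint ranges: [-169.43, 169.43], [-51.17, 129.36], [1.28, 143.12], [-76.62, 256.62], [0, 156.53], [-152.29, 152.29]. Speed limits (degrees/s): [136.94, 136.94, 159.86, 180, 180, 180].

### API

Orientations are given as [roll, pitch, yaw] about the fixed x, y, z axes, in that order (R = Rz(yaw) Ry(pitch) Rx(roll)).
In Python, from bench import sense, snapshot, camera_info, hand_in gives the robot as it stands. The module is installed in compiled form; this text tells all that it offers.
- The arm moves only by the tool apply_moves, never from a script. Its argument "deltas" is a list of rows, each a list of 7 numbers: the shift along the tool's x, y, z scaled (see below), then the turn, a rotation vector about the tool's x, y, z scaled (see below), then the opening, from 0 (shut) to 1 (fully open). In form: [[dx, dy, dz, ax, ay, az, claw], ...]. A call has 1 to 8 rows; each row shifts and turns the commanded pose from where the row before left it, along the tool's axes as they then stand; what a row does not reach is not made up. The controller multiplies each number of a shift by 0.03 m and each number of a turn by 0.08 rad. A row lasts 1/8 s, in which the tool goes at most 62.5 mm and 10.7 degrees, less where a joint would pass 70% of its speed; a pose out of reach is approached as far as the arm can. A call with a number of a shift or a turn outside -1 to 1 is refused whole. A call with a gripper value outside its range is refused whole. The fingers move at their own pace and stop on an object; "grip_force" is the grip in N (left out, the last holds). Time passes only in rows, so rows that do not move let the fingers close. It gives the time, the measured TCP pose, the force, the opening and the grip force at its end, in the units of the state.
- sense(): the state, without advancing time (a new reading comes with each control period).
- snapshot(name): name is "scene" or "top" or "wrist"; returns the picture (384x512x3 uint8, red, green, blue); there is no depth.
- camera_info(name): a dict with "vertical_fov" (degrees; the focal length in pixels is half the picture's height over the tangent of half this angle, whatever the lens; pixels are square), "cx", "cy" (the principal point, pixels), "k1" (the pictures are not rectified: a ray, as slopes to the right and down, at radius r is drawn at 1 + k1 r^2 times it, then the intrinsics apply), "origin" and "rotation" of the camera in the world; the wrist camera has in their place "tool_from_camera" (4x4, takes a point from camera to tool coordinates, whose origin is the TCP and whose axes are the flange's). Camera axes: x right, y up, looking along -z (the intrinsics and any distortion apply to the point x, -y, -z); pixel columns grow to the right and rows downward; lengths in mm; the calibration is good to about 2 mm. A picture is of the moment at which its call begins: read the wrist's pose just before it. camera_info takes no time and is no camera call.
- hand_in(): hands the job in; it is judged then, once.
The state is a dict: "time": time; "joint_pos": joint angles; "qd": joint speeds; "joint_efforts": joint torques, N m; "tool_pos": TCP position; "tcp_rot": TCP orientation; "ft_force": force on the tool from outside, world axes, zero at the start; "wrist_torque": the same for the moment, N m; "finger_gap": finger opening in mm; "grip_force": force on a finger pad.
Only numpy, scipy, OpenCV 4.12 (cv2) and the standard library are available. Lean on these libraries where they do the work, as an engineer would, in place of code of your own. Each camera call takes 0.05 s, during which the arm holds its last target. There are 200 camera calls.

## Working session

There is one attempt and no reset: what is moved stays moved. The work goes in short steps, Python scripts to look and compute and a tool call to move; the robot and the scene stay as the last step left them, time stands still between calls to the robot, and variables do not carry over. Pictures are saved under pics/ and viewed, at most 14 in all, crops included, and the job is handed in when it is done.

Besides the shell and the picture viewer there is one more tool, called after "Request:" by a JSON object that holds its "name" and its "arguments". apply_moves: Moves the arm, as the interface text tells. Its arguments: {"type":"object","properties":{"deltas":{"type":"array"},"grip_force":{"type":"number"}},"required":["deltas"]}

```bash
mkdir -p pics
python3 - <<'E'
from bench import sense,snapshot,camera_info
import cv2
print(sense())
for n in("scene","top","wrist"):
    print(n,camera_info(n)); cv2.imwrite(f"pics/{n}0.png",snapshot(n)[:,:,::-1])
E
```

```text
{'time': 0.0, 'joint_pos': array([ 6.95330762e+01,  7.51480119e+00,  8.53315591e+01, -1.78813168e-04,
        8.72626849e+01, -4.89170758e+00]), 'qd': array([ 0.01618946,  0.03667334, -0.0048301 ,  0.0098357 , -0.00569314,
        0.1373183 ]), 'joint_efforts': array([ 2.65430208e-04, -5.69394457e+01, -5.00561321e+01, -2.21097525e-04,
        1.42069199e-02,  2.69623496e-05]), 'tool_pos': array([160.87578834, 577.46232188, 244.22577575]), 'tcp_rot': array([-1.79891337e+02, -9.12062883e-03,  1.64424784e+02]), 'ft_force': array([-0.3378212 ,  1.13016989, -0.65194253]), 'wrist_torque': array([-0.03384212,  0.01690641, -0.00086572]), 'grip_force': 0.0, 'finger_gap': 85.37993008103604}
scene {'vertical_fov': 44.258719074898195, 'cx': 253.43074872255744, 'cy': 183.9174780018779, 'k1': -0.021047148361969227, 'origin': array([ 831.85252525, -504.79681106, 1139.16029993]), 'rotation': array([31.01762723,  0.70103955, 31.20368925])}
top {'vertical_fov': 51.178841654623824, 'cx': 260.84439838744083, 'cy': 182.98611053718636, 'k1': -0.030167750459967783, 'origin': array([ 271.05901003,   25.06294877, 1191.04810975]), 'rotation': array([ 12.22092584,   0.19216183, -91.3514647 ])}
wrist {'vertical_fov': 71.94799144163123, 'cx': 255.13170296827042, 'cy': 194.78860214301346, 'k1': -0.011471671581457836, 'tool_from_camera': array([[ 4.88832966e-04,  9.47862170e-01,  3.18680197e-01,
         8.21936833e+01],
       [ 9.99999761e-01, -3.07694861e-04, -6.18741085e-04,
         3.45066424e-01],
       [-4.88425008e-04,  3.18680423e-01, -9.47862094e-01,
        -1.28552136e+02],
       [ 0.00000000e+00,  0.00000000e+00,  0.00000000e+00,
         1.00000000e+00]])}
```

View pics/top0.png

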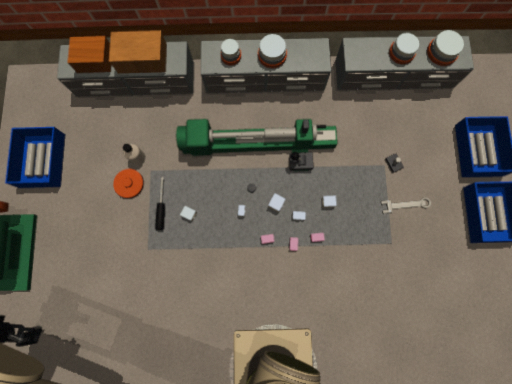

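View pics/scene0.png

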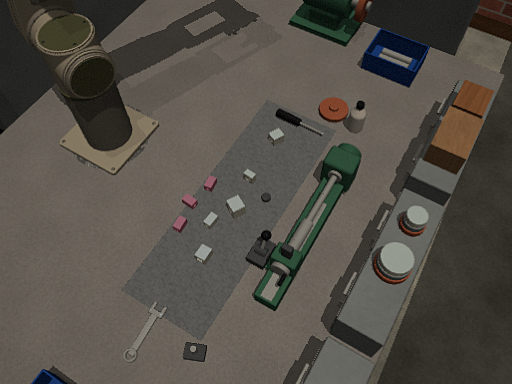

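Top view: white sleeves at (188,214), (241,211), (276,202, biggest), (299,216) and (330,202). Three pink look-alikes lie at (267,239), (293,244) and (317,238). The tailstock is at about (305,130), the clamp lever at about (300,158) and the flange at about (212,137). Next I'll write helpers and enlarge the mat.

```bash
cat > h.py <<'E'
import numpy as np, cv2
from scipy.spatial.transform import Rotation as R
from bench import sense,snapshot,camera_info
def cam(n,s=None):
    c=camera_info(n); f=192/np.tan(np.radians(c['vertical_fov']/2))
    if n=='wrist':
        s=s or sense(); T=np.eye(4); T[:3,:3]=R.from_euler('xyz',s['tcp_rot'],degrees=True).as_matrix(); T[:3,3]=s['tool_pos']
        T=T@c['tool_from_camera']
    else:
        T=np.eye(4); T[:3,:3]=R.from_euler('xyz',c['rotation'],degrees=True).as_matrix(); T[:3,3]=c['origin']
    return T,f,c
def p2w(n,uv,z,s=None):
    T,f,c=cam(n,s); d=np.array([(uv[0]-c['cx'])/f,(uv[1]-c['cy'])/f]); u=d.copy()
    for _ in range(8): u=d/(1+c['k1']*(u@u))
    r=T[:3,:3]@np.array([u[0],-u[1],-1]); return T[:3,3]+r*(z-T[2,3])/r[2]
def w2p(n,P,s=None):
    T,f,c=cam(n,s); q=T[:3,:3].T@(np.array(P,float)-T[:3,3]); u=np.array([q[0],-q[1]])/-q[2]
    return u*(1+c['k1']*(u@u))*f+[c['cx'],c['cy']]
E
python3 - <<'E'
from h import *
im=cv2.imread('pics/top0.png')
for uv in [(188,214),(241,211),(276,202),(299,216),(330,202)]: print(uv,p2w('top',uv,30).round())
print('handle',p2w('top',(305,127),150).round(),'flange',p2w('top',(211,136),78).round(),'arbor end',p2w('top',(296,134),95))
hsv=cv2.cvtColor(im,cv2.COLOR_BGR2HSV)
m=((hsv[...,2]>150)&(hsv[...,1]<60)).astype('uint8')
n,l,st,ce=cv2.connectedComponentsWithStats(m)
for i in range(1,n):
    if 180<ce[i][1]<235 and 150<ce[i][0]<400: print(st[i],ce[i].round(1),[ (round(a),round(b)) for a,b in [cv2.minAreaRect(np.argwhere(l==i).astype('float32'))[1]]])
a=cv2.resize(im[110:250,150:400],None,fx=3.2,fy=3.2,interpolation=cv2.INTER_CUBIC)
cv2.imwrite('pics/t1.png',a)
E
```

```text
(188, 214) [435. 238.  30.]
(241, 211) [440.  83.  30.]
(276, 202) [464. -20.  30.]
(299, 216) [422. -86.  30.]
(330, 202) [ 461. -178.   30.]
handle [ 651. -101.  150.] flange [656. 165.  78.] arbor end [650.04618088 -81.2798714   95.        ]
[269 194  16  16 171] [276.5 201.5] [(13, 14)]
[324 196  12  10 120] [329.5 200.5] [(11, 9)]
[238 205   7  11  68] [241.1 209.8] [(6, 10)]
[180 206  15  14 128] [187.2 212.4] [(12, 10)]
[293 211  13   9  98] [298.9 214.8] [(12, 8)]
[314 233   3   1   3] [315. 233.] [(2, 0)]
[323 233   1   1   1] [323. 233.] [(0, 0)]
[269 234   5   4   7] [271.6 234.9] [(5, 2)]
```

View pics/t1.png

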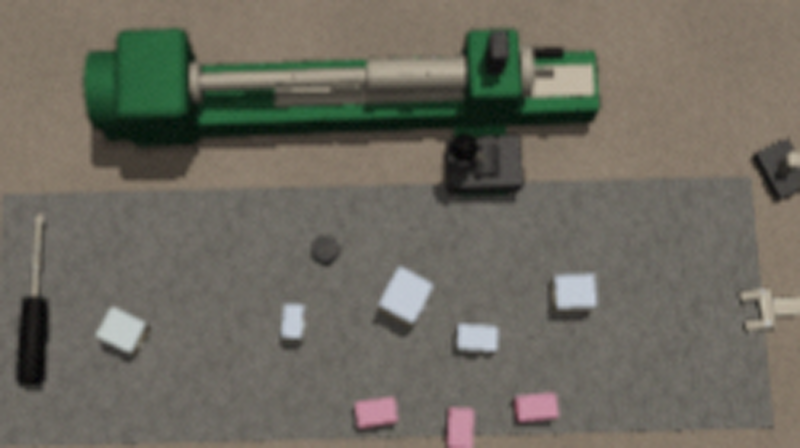

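Listing by size at about 3 mm/px:
- (188,214) and (330,202) are 12x10 px, so 36x30 mm. These are the sleeves to load.
- (276,202) is the large one, (241,211) the short one at 6x10 px, and (299,216) the small one at 12x8 px.
- The pink ones and the nut stay where they are.

I'll turn the tool to yaw 90 and fly over for close looks.

Request:
{"name": "apply_moves", "arguments": {"deltas": [[0,0,0,0,0,1,1],[0,0,0,0,0,1,1],[0,0,0,0,0,1,1],[0,0,0,0,0,1,1],[0,0,0,0,0,1,1],[0,0,0,0,0,1,1],[0,0,0,0,0,1,1],[0,0,0,0,0,1,1]]}}

```text
time: 1.15
tool_pos: [161.0, 577.8, 244.8]
tcp_rot: [-180.0, 0.0, 127.6]
ft_force: [-0.2, -0.9, -0.6]
finger_gap: 85.6
grip_force: 0.0
```

Request:
{"name": "apply_moves", "arguments": {"deltas": [[0,0,0,0,0,1,1],[0,0,0,0,0,1,1],[0,0,0,0,0,1,1],[0,0,0,0,0,1,1],[0,0,0,0,0,1,1],[0,0,0,0,0,1,1],[0,0,0,0,0,1,1],[0,0,0,0,0,1,1]]}}

```text
time: 2.15
tool_pos: [161.0, 577.8, 244.8]
tcp_rot: [-180.0, 0.0, 90.9]
ft_force: [-0.6, -0.4, -0.1]
finger_gap: 85.4
grip_force: 0.0
```

Request:
{"name": "apply_moves", "arguments": {"deltas": [[-0.9,0.7,0,0,0,0.24,1],[-0.9,0.7,0,0,0,0,1],[-0.9,0.7,0,0,0,0,1],[-0.9,0.7,0,0,0,0,1],[-0.9,0.7,0,0,0,0,1],[-0.9,0.7,0,0,0,0,1],[-0.9,0.7,0,0,0,0,1],[-0.9,0.7,0,0,0,0,1]]}}

```text
time: 3.15
tool_pos: [330.0, 361.3, 245.1]
tcp_rot: [-180.0, 0.0, 90.0]
ft_force: [0.3, 0.6, 0.6]
finger_gap: 85.5
grip_force: 0.0
```

Request:
{"name": "apply_moves", "arguments": {"deltas": [[-0.9,0.7,0,0,0,0,1],[-0.9,0.7,0,0,0,0,1],[-0.9,0.7,0,0,0,0,1],[-0.9,0.7,0,0,0,0,1],[0,0,0,0,0,0,1]]}}

```text
time: 3.78
tool_pos: [414.4, 252.7, 245.0]
tcp_rot: [-180.0, 0.0, 89.8]
ft_force: [-0.3, 0.3, 0.1]
finger_gap: 85.8
grip_force: 0.0
```

Run:
```python
from h import *
s=sense();print(s['time'],s['tool_pos'],s['tcp_rot'])
im=snapshot('wrist')[:,:,::-1]; cv2.imwrite('pics/w1.png',im)
import pickle;pickle.dump(s,open('pics/w1.pkl','wb'))
```

```text
3.775 [414.40774814 252.68526883 244.98923099] [-1.79985226e+02  3.96963503e-02  8.98161883e+01]
```

View pics/w1.png

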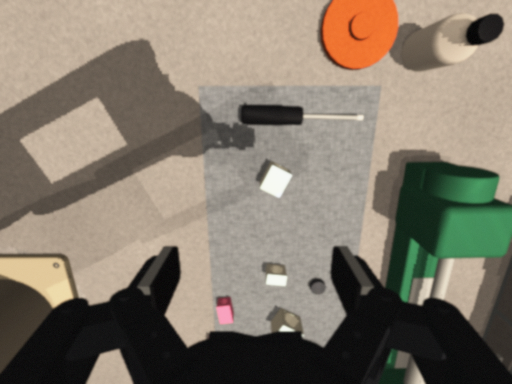

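The wrist view shows sleeve A's white top at (275,180), with the short sleeve at (276,278), the large one at (287,325), a pink one at (225,310) and the work head at right. Next is the tailstock and lever.

Request:
{"name": "apply_moves", "arguments": {"deltas": [[-0.87,0.52,0,0,0,0,1],[-0.87,0.52,0,0,0,0,1],[-0.87,0.52,0,0,0,0,1],[-0.87,0.52,0,0,0,0,1],[-0.87,0.52,0,0,0,0,1],[-0.87,0.52,0,0,0,0,1],[-0.87,0.52,0,0,0,0,1],[-0.87,0.52,0,0,0,0,1]]}}

```text
time: 4.82
tool_pos: [538.4, 46.0, 245.1]
tcp_rot: [-180.0, -0.0, 90.1]
ft_force: [0.7, 0.4, -0.7]
finger_gap: 85.4
grip_force: 0.0
```

Request:
{"name": "apply_moves", "arguments": {"deltas": [[-0.87,0.52,0,0,0,0,1],[-0.87,0.52,0,0,0,0,1],[-0.87,0.52,0,0,0,0,1],[-0.87,0.52,0,0,0,0,1],[0,0,0,0,0,0,0]]}}

```text
time: 5.45
tool_pos: [601.0, -59.2, 244.7]
tcp_rot: [-180.0, -0.0, 89.9]
ft_force: [0.1, 0.3, -1.3]
finger_gap: 69.7
grip_force: 0.0
```

Run:
```python
from h import *
s=sense();print(s['time'],s['tool_pos'],s['tcp_rot'])
im=snapshot('wrist')[:,:,::-1]; cv2.imwrite('pics/w2.png',im)
im=cv2.resize(im,(800,600)); cv2.imwrite('pics/w2b.png',im)
import pickle;pickle.dump(s,open('pics/w2.pkl','wb'))
```

```text
5.45 [601.03037445 -59.24740747 244.69658638] [-1.79955701e+02 -9.50712022e-03  8.99269233e+01]
```

View pics/w2b.png

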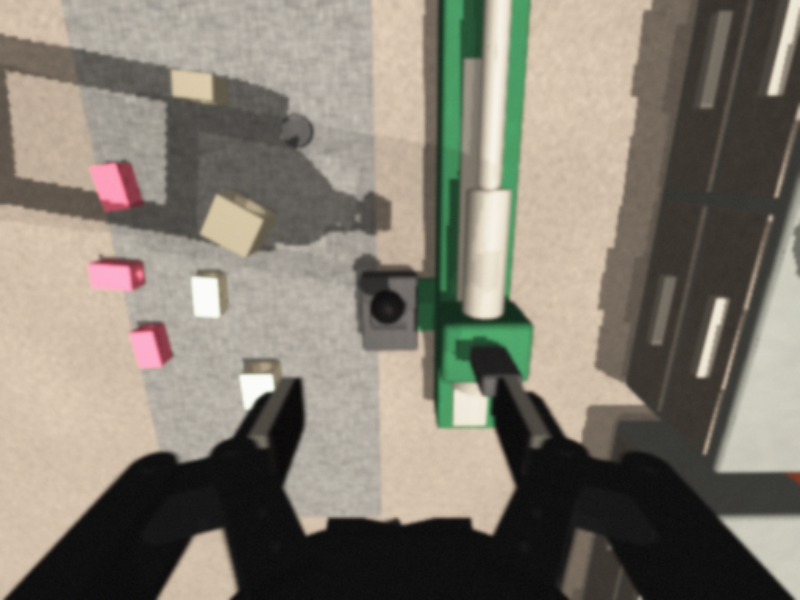

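Wrist view: lever ball at (387,306) in the 800 px picture, quill face at y≈190, quill axis at x≈488, handle around (495,365). Triangulating.

```bash
cat >> h.py <<'E'
from scipy.optimize import least_squares
def tri(obs,p0=(600,-90,80)):  # obs: (cam,uv,state)
    r=least_squares(lambda P:np.concatenate([w2p(n,P,s)-uv for n,uv,s in obs]),p0); return r.x.round(1),r.fun.round(1)
E
python3 - <<'E'
from h import *
import pickle; s2=pickle.load(open('pics/w2.pkl','rb')); s1=pickle.load(open('pics/w1.pkl','rb'))
k=.64; t=lambda x,y:(150+x/3.2,110+y/3.2)
print('ball',tri([('wrist',(387*k,306*k),s2),('top',t(462,148),None),('scene',(266,236),None)]))
print('quill face top',p2w('wrist',(489*k,190*k),93.5,s2), p2w('top',t(367,74),90))
print('arbor', p2w('wrist',(493*k,140*k),86.5,s2),p2w('wrist',(497*k,10*k),86.5,s2),p2w('top',t(280,80),80))
print('tail green front edge', [p2w('wrist',(488*k,318*k),z,s2).round() for z in(100,114)])
print('head corner front-left top',p2w('wrist',(438,257),114,s1),p2w('wrist',(513,252),114,s1),'flange top cam',p2w('top',t(197,80),90))
for n,uv,s in [('A',(275,180),s1)]: print(n,p2w('wrist',uv,30,s))
print('B',p2w('wrist',(258*k,391*k),30,s2))
# handle zoom from top/scene
a=cv2.resize(cv2.imread('pics/top0.png')[110:180,270:345],None,fx=5,fy=5,interpolation=cv2.INTER_CUBIC)
b=cv2.resize(cv2.imread('pics/scene0.png')[215:315,240:315],None,fx=5,fy=5,interpolation=cv2.INTER_CUBIC)
b=cv2.copyMakeBorder(b,0,0,0,0,0); a=cv2.copyMakeBorder(a,0,150,0,0,0); cv2.imwrite('pics/z1.png',np.hstack([a,b]))
E
```

```text
ball (array([592. , -77.5,  75.6]), array([-0. , -0.4,  0.6, -0.9, -0.7, -0.1]))
quill face top [660.04815235   8.11859569  93.5       ] [656.63728038   8.55418128  90.        ]
arbor [662.0116691  39.0307478  86.5      ] [659.41936521 111.21465094  86.5       ] [656.36844659  87.72500226  80.        ]
tail green front edge [array([664., -79., 100.]), array([661., -74., 114.])]
head corner front-left top [621.03412619 173.04625548 114.        ] [705.6058067 178.8632016 114.       ] flange top cam [654.80695077 162.10121796  90.        ]
A [441.02023356 240.49398954  30.        ]
B [ 467.90935337 -178.31722485   30.        ]
```

View pics/z1.png

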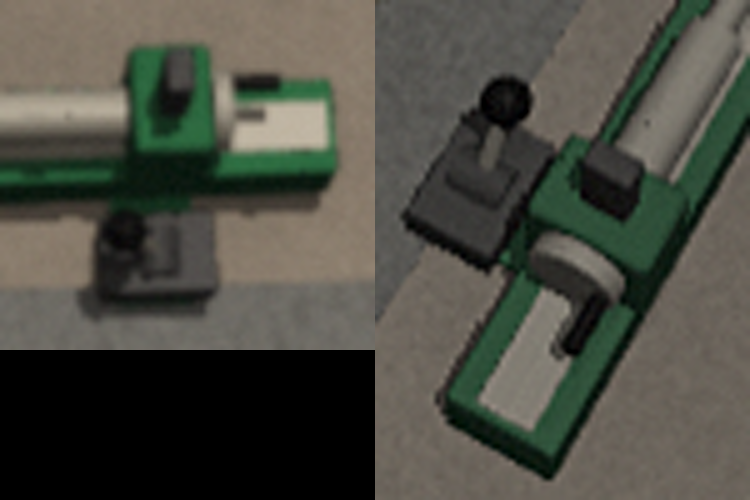

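Request:
{"name": "apply_moves", "arguments": {"deltas": [[0.64,-0.4,0,0,0,0,0],[0,0,0.9,0,0,0,0],[0,0,0.9,0,0,0,0],[0,0,0.9,0,0,0,0],[0,0,0.9,0,0,0,0],[0,0,0.9,0,0,0,0],[0,0,0.9,0,0,0,0],[0,0,0.2,0,0,0,0]]}}

```text
time: 6.5
tool_pos: [586.6, -37.8, 75.1]
tcp_rot: [-179.8, -0.1, 90.1]
ft_force: [-0.6, 0.0, 0.2]
finger_gap: 0.2
grip_force: 0.0
```

Run:
```python
from h import *
print('handle top',tri([('top',(306.2,122.6),None),('scene',(287.4,248),None)],(655,-100,150)))
im=snapshot('scene')[:,:,::-1]; cv2.imwrite('pics/s2.png',cv2.resize(im[190:310,220:340],None,fx=4,fy=4,interpolation=cv2.INTER_CUBIC))
print(sense()['ft_force'])
```

```text
handle top (array([ 665.7, -105.7,  144.7]), array([-0.1, -0.1, -0.2,  0. ]))
[-0.72593849 -0.72761863  0.56285774]
```

Request:
{"name": "apply_moves", "arguments": {"deltas": [[-0.5,0,0,0,0,0,0],[-0.5,0,0,0,0,0,0],[-0.4,0,0,0,0,0,0],[-0.3,0,0,0,0,0,0],[0,0,0,0,0,0,0]]}}

```text
time: 7.18
tool_pos: [588.5, -91.9, 77.3]
tcp_rot: [-180.0, 0.0, 89.9]
ft_force: [-0.2, -0.7, 0.0]
finger_gap: -0.1
grip_force: 0.0
```

Request:
{"name": "apply_moves", "arguments": {"deltas": [[-0.2,0,0,0,0,0,0],[-0.15,0,0,0,0,0,0],[-0.1,0,0,0,0,0,0]]}}

```text
time: 7.55
tool_pos: [588.3, -104.2, 76.9]
tcp_rot: [-180.0, -0.0, 90.0]
ft_force: [-0.9, 1.9, -0.9]
finger_gap: 0.0
grip_force: 0.7
```

Run:
```python
from h import *
im=snapshot('wrist')[:,:,::-1]; a=cv2.resize(im,(533,400))
im=snapshot('top')[:,:,::-1]; b=cv2.resize(im[110:190,270:322],(260,400),interpolation=cv2.INTER_CUBIC)
cv2.imwrite('pics/l1.png',np.hstack([a,b])); s=sense(); print(s['tool_pos'],s['ft_force'])
```

```text
[ 588.42816382 -104.18857098   77.03257585] [ 0.38807607  1.02879706 -1.19478021]
```

View pics/l1.png

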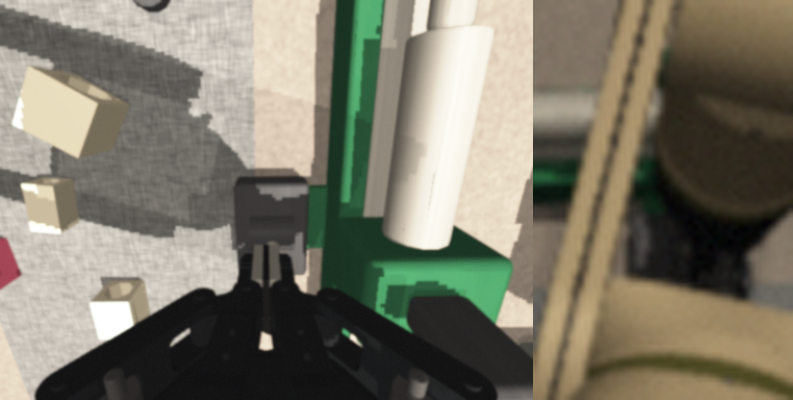

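The lever ball is now hidden behind the fingers, so it is being pushed. Continuing until the stop shows in the force.

Request:
{"name": "apply_moves", "arguments": {"deltas": [[-0.15,0,0,0,0,0,0],[-0.15,0,0,0,0,0,0],[0,0,0,0,0,0,0]]}}

```text
time: 8.02
tool_pos: [588.4, -105.6, 76.9]
tcp_rot: [-179.9, -0.7, 90.1]
ft_force: [-1.4, 34.9, 5.7]
finger_gap: 0.0
grip_force: 17.5
```

Request:
{"name": "apply_moves", "arguments": {"deltas": [[-0.1,0,0,0,0,0,0],[-0.1,0,0,0,0,0,0],[0,0,0,0,0,0,0]]}}

```text
time: 8.4
tool_pos: [588.4, -106.2, 76.8]
tcp_rot: [-179.9, -1.1, 90.3]
ft_force: [-1.7, 57.2, 11.2]
finger_gap: 0.1
grip_force: 28.9
```

Request:
{"name": "apply_moves", "arguments": {"deltas": [[-0.07,0,0,0,0,0,0],[-0.07,0,0,0,0,0,0],[0,0,0,0,0,0,0]]}}

```text
time: 8.78
tool_pos: [588.4, -106.6, 76.9]
tcp_rot: [-179.8, -1.4, 90.3]
ft_force: [-2.5, 74.0, 15.6]
finger_gap: 0.1
grip_force: 36.9
```

Hard stop reached at −105, and I pushed more than needed. Backing off and rising.

Request:
{"name": "apply_moves", "arguments": {"deltas": [[0.8,0,0,0,0,0,0],[0.8,0,0,0,0,0,0],[0,0,-0.9,0,0,0,0.5],[0,0,-0.9,0,0,0,0.8],[0,0,-0.9,0,0,0,0.8],[0,0,-0.9,0,0,0,0.8],[0,0,-0.9,0,0,0,0.8],[0,0,0,0,0,0,0.8]]}}

```text
time: 9.78
tool_pos: [590.5, -76.0, 215.6]
tcp_rot: [179.7, 0.1, 90.0]
ft_force: [0.8, -0.3, -0.1]
finger_gap: 68.6
grip_force: 0.0
```

Run:
```python
from h import *
import pickle
s=sense(); print(s['tool_pos'],s['tcp_rot'],s['ft_force'])
im=snapshot('wrist')[:,:,::-1]; pickle.dump(s,open('pics/w3.pkl','wb')); cv2.imwrite('pics/w3.png',im)
cv2.imwrite('pics/w3b.png',cv2.resize(im,(800,600)))
```

```text
[590.45412395 -75.95267721 215.63952202] [1.79670016e+02 9.44365505e-02 8.99879914e+01] [ 0.79911471 -0.27703948 -0.07060962]
```

View pics/w3b.png

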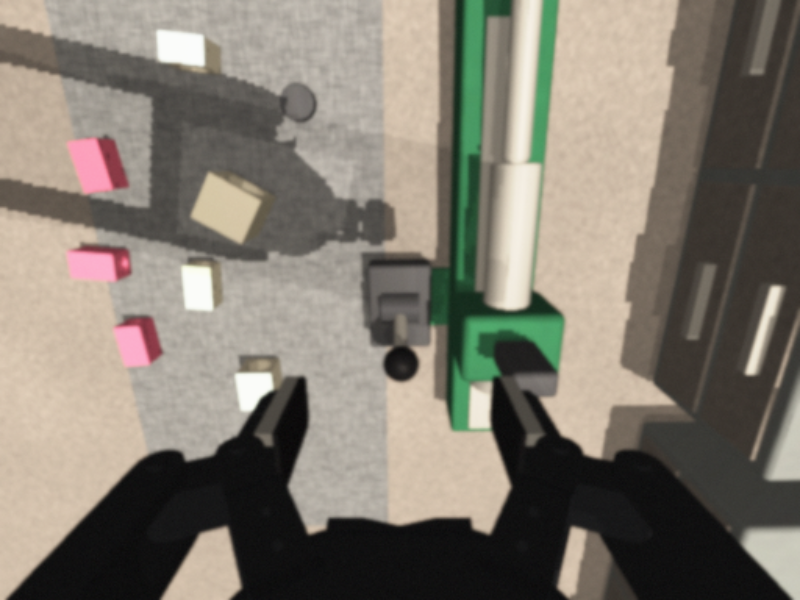

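The lever ball at (400,363) has swung away from the head, so the clamp is open. The handle top is around (533,383). Checking the handle position before gripping.

Run:
```python
from h import *
import pickle; s=pickle.load(open('pics/w3.pkl','rb'));k=.64
print('handle',p2w('wrist',(534*k,383*k),145,s), 'ball',p2w('wrist',(400*k,363*k),75,s),'quill',p2w('wrist',(516*k,163*k),93.5,s),'arbor',p2w('wrist',(520*k,150*k),86.5,s))
print(p2w('wrist',(485*k,160*k),78,s),p2w('wrist',(541*k,163*k),78,s))
```

```text
handle [ 664.67320752 -105.92268572  145.        ] ball [ 592.24159059 -128.85312381   75.        ] quill [658.67660086   7.85288475  93.5       ] arbor [662.31369945  15.12249419  86.5       ]
[643.83921724   9.61894522  78.        ] [678.28998248   7.96636776  78.        ]
```

Request:
{"name": "apply_moves", "arguments": {"deltas": [[-0.5,0.8,0,0,0,0,0.8],[-0.5,0.8,0,0,0,0,0.8],[0,0.8,0,0,0,0,0.8],[0,0,0.8,0,0,0,0.8],[0,0,0.8,0,0,0,0.8],[0,0,0.8,0,0,0,0.8],[0,0,0.6,0,0,0,0.8],[0,0,0,0,0,0,0.8]]}}

```text
time: 10.82
tool_pos: [658.8, -105.1, 119.3]
tcp_rot: [-179.7, -0.1, 90.0]
ft_force: [0.1, -0.4, 0.5]
finger_gap: 68.7
grip_force: 0.0
```

Request:
{"name": "apply_moves", "arguments": {"deltas": [[0,0,0,0,0,0,0.2],[0,0,0,0,0,0,0.2],[0,0,0,0,0,0,0.2],[0,0,0,0,0,0,0.2],[0,0,0,0,0,0,0.2]], "grip_force": 12}}

```text
time: 11.45
tool_pos: [664.4, -105.6, 124.7]
tcp_rot: [179.5, 0.1, 90.0]
ft_force: [15.5, -0.3, -4.6]
finger_gap: 25.6
grip_force: 27.7
```

Request:
{"name": "apply_moves", "arguments": {"deltas": [[0,0.08,0,0,0,0,0.2],[0,0,0,0,0,0,0.2]]}}

```text
time: 11.7
tool_pos: [664.4, -105.6, 124.6]
tcp_rot: [179.8, 0.0, 90.0]
ft_force: [0.5, 0.7, 4.2]
finger_gap: 25.7
grip_force: 25.5
```

Request:
{"name": "apply_moves", "arguments": {"deltas": [[0,0,0,0,0,0,0.29],[0,0,0,0,0,0,0.29]]}}

```text
time: 11.95
tool_pos: [664.4, -105.6, 124.6]
tcp_rot: [179.8, 0.0, 90.0]
ft_force: [1.5, -0.3, 5.4]
finger_gap: 26.0
grip_force: 25.6
```

Request:
{"name": "apply_moves", "arguments": {"deltas": [[0,0,0,0,0,0,0.2],[0,0,0,0,0,0,0.2]], "grip_force": 25}}

```text
time: 12.2
tool_pos: [664.4, -105.6, 124.6]
tcp_rot: [179.8, 0.0, 90.0]
ft_force: [1.1, 0.5, 5.3]
finger_gap: 25.8
grip_force: 25.6
```

Request:
{"name": "apply_moves", "arguments": {"deltas": [[0,0,0,0,0,0,0.4],[0,0,0,0,0,0,0.4],[0,0,0,0,0,0,0.2],[0,0,0,0,0,0,0.2],[0,0,0,0,0,0,0.2]], "grip_force": 10}}

```text
time: 12.82
tool_pos: [664.4, -105.4, 122.6]
tcp_rot: [179.8, 0.0, 90.0]
ft_force: [8.3, -0.4, -2.7]
finger_gap: 25.9
grip_force: 28.1
```

Request:
{"name": "apply_moves", "arguments": {"deltas": [[0,0,0,0,0,0,0.2],[0,0,0,0,0,0,0.2]], "grip_force": 40}}

```text
time: 13.08
tool_pos: [664.4, -105.4, 122.7]
tcp_rot: [179.8, 0.0, 90.0]
ft_force: [9.0, -0.8, -1.8]
finger_gap: 26.0
grip_force: 39.8
```

Request:
{"name": "apply_moves", "arguments": {"deltas": [[0,0,0,0,0,0,0.4],[0,0,0,0,0,0,0.4],[0,0,0,0,0,0,0.3],[0,0,0,0,0,0,0.3],[0,0,0,0,0,0,0.3]], "grip_force": 10}}

```text
time: 13.7
tool_pos: [664.4, -105.4, 122.7]
tcp_rot: [179.8, 0.0, 90.0]
ft_force: [8.3, 0.6, -3.4]
finger_gap: 25.7
grip_force: 13.9
```

Request:
{"name": "apply_moves", "arguments": {"deltas": [[0,0.05,0,0,0,0,0.4],[0,0,0,0,0,0,0.4],[0,0,0,0,0,0,0.29],[0,0,0,0,0,0,0.29],[0,0,0,0,0,0,0.29]], "grip_force": 10}}

```text
time: 14.32
tool_pos: [664.4, -105.4, 122.2]
tcp_rot: [-180.0, 0.0, 90.0]
ft_force: [-0.8, 0.9, -0.3]
finger_gap: 25.5
grip_force: 21.2
```

Request:
{"name": "apply_moves", "arguments": {"deltas": [[0,0,0,0,0,0,0.4],[0,0,0,0,0,0,0.4],[0,0,0,0,0,0,0.3],[0,0,0,0,0,0,0.3],[0,0,0,0,0,0,0.3]], "grip_force": 10}}

```text
time: 14.95
tool_pos: [664.4, -105.4, 122.4]
tcp_rot: [-180.0, 0.0, 90.0]
ft_force: [-2.4, 0.3, 2.4]
finger_gap: 25.9
grip_force: 13.8
```

Request:
{"name": "apply_moves", "arguments": {"deltas": [[0,0,0,0,0,0,0.25],[0,0,0,0,0,0,0.25],[0,0,0,0,0,0,0.25]], "grip_force": 30}}

```text
time: 15.32
tool_pos: [664.4, -105.4, 122.4]
tcp_rot: [-180.0, 0.0, 90.0]
ft_force: [-4.5, 0.2, 4.8]
finger_gap: 25.6
grip_force: 30.2
```

Grip force follows the claw target: about 0.5 mm of squeeze gives 14 N. For a 30 mm sleeve, 0.348–0.35 should give 7–11 N. Now drawing the tailstock back.

Request:
{"name": "apply_moves", "arguments": {"deltas": [[-0.22,0,0,0,0,0,0.25],[-0.22,0,0,0,0,0,0.25],[-0.22,0,0,0,0,0,0.25],[-0.22,0,0,0,0,0,0.25],[-0.22,0,0,0,0,0,0.25],[-0.22,0,0,0,0,0,0.25],[-0.22,0,0,0,0,0,0.25],[-0.22,0,0,0,0,0,0.25]]}}

```text
time: 16.32
tool_pos: [665.1, -158.6, 122.5]
tcp_rot: [179.9, 0.0, 90.0]
ft_force: [4.5, 2.2, 2.5]
finger_gap: 25.9
grip_force: 30.1
```

Request:
{"name": "apply_moves", "arguments": {"deltas": [[-0.1,0,0,0,0,0,0.25],[-0.1,0,0,0,0,0,0.25],[0,0,0,0,0,0,0.25]]}}

```text
time: 16.7
tool_pos: [665.2, -164.8, 122.5]
tcp_rot: [179.9, 0.0, 90.0]
ft_force: [5.8, -0.7, 1.5]
finger_gap: 25.8
grip_force: 30.2
```

Request:
{"name": "apply_moves", "arguments": {"deltas": [[-0.1,0.02,0,0,0,0,0.25],[-0.1,0,0,0,0,0,0.25],[0,0,0,0,0,0,0.25]]}}

```text
time: 17.08
tool_pos: [665.3, -166.9, 122.5]
tcp_rot: [-180.0, -0.3, 90.1]
ft_force: [-0.4, 16.5, 7.1]
finger_gap: 25.7
grip_force: 30.2
```

Tailstock is at its back stop at handle y=−167. Releasing, rising and going over sleeve B.

Request:
{"name": "apply_moves", "arguments": {"deltas": [[0.1,0,0,0,0,0,0.25],[0,0,0,0,0,0,0.9],[0,0,0,0,0,0,0.9],[0,0,0,0,0,0,0.9],[0,0,-0.9,0,0,0,0.9],[0,0,-0.9,0,0,0,0.9],[-0.4,-0.9,-0.2,0,0,0,0.9],[0,-0.9,0,0,0,0,0.9]], "grip_force": 20}}

```text
time: 18.08
tool_pos: [611.0, -180.4, 183.4]
tcp_rot: [179.9, 0.1, 89.9]
ft_force: [1.1, -0.5, 0.2]
finger_gap: 76.9
grip_force: 0.0
```

Request:
{"name": "apply_moves", "arguments": {"deltas": [[0,-0.9,0,0,0,0,0.9],[0,-0.9,0,0,0,0,0.9],[0,-0.9,0,0,0,0,0.9],[0,-0.9,0.4,0,0,0,0.9],[0,-0.9,0.5,0,0,0,0.9],[0,-0.3,0,0,0,0,0.9],[0,0,0,0,0,0,0.9]]}}

```text
time: 18.95
tool_pos: [467.4, -179.5, 156.1]
tcp_rot: [179.9, 0.0, 90.0]
ft_force: [0.0, 0.4, 1.3]
finger_gap: 76.7
grip_force: 0.0
```

Run:
```python
from h import *
import pickle
s=sense(); print(s['time'],s['tool_pos'],s['tcp_rot'])
im=snapshot('wrist')[:,:,::-1]; pickle.dump(s,open('pics/w4.pkl','wb')); cv2.imwrite('pics/w4.png',im)
t=snapshot('top')[:,:,::-1]; cv2.imwrite('pics/top4.png',t)
cv2.imwrite('pics/w4b.png',np.vstack([np.hstack([im[60:360,60:460]]),cv2.resize(t[100:255,150:400],(400,248),interpolation=cv2.INTER_CUBIC)]))
```

```text
18.95 [ 467.44499548 -179.51582135  156.07675165] [1.79937065e+02 2.79377604e-02 8.99509380e+01]
```

View pics/w4b.png

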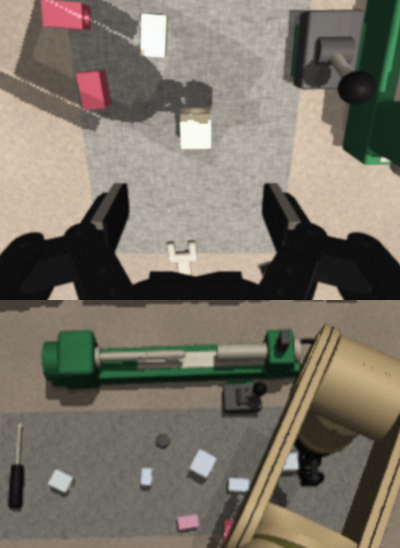

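```bash
cat >> h.py <<'E'
def face(im,s,uv,z=30,thr=215,name='wrist'):
    g=im.min(axis=2); m=(g>thr).astype('uint8'); n,l=cv2.connectedComponents(m); i=l[int(uv[1]),int(uv[0])]
    c=max(cv2.findContours((l==i).astype('uint8'),0,1)[0],key=cv2.contourArea)[:,0].astype(float)
    W=np.array([p2w(name,p,z,s)[:2] for p in c],'float32'); r=cv2.minAreaRect(W); return r
E
python3 - <<'E'
from h import *
import pickle; s=pickle.load(open('pics/w4.pkl','rb')); im=cv2.imread('pics/w4.png')
print(im[193,255],im[173,250],im[220,255])
for t in(160,180,200): print(t,face(im,s,(255,197),30,t))
s=pickle.load(open('pics/w3.pkl','rb')); im=cv2.imread('pics/w3.png')
for p in [(165,250),(129,184),(118,30)]: print(p,im[p[1],p[0]],face(im,s,p,30,160))
s=pickle.load(open('pics/w1.pkl','rb')); im=cv2.imread('pics/w1.png')
for p in [(275,180),(277,280)]: print(p,face(im,s,p,30,160))
im=cv2.imread('pics/w4.png')
cv2.imwrite('pics/b4.png',cv2.resize(im[150:220,220:295],(600,560),interpolation=cv2.INTER_CUBIC))
E
```

```text
[243 251 250] [125 147 155] [160 169 175]
160 ((467.4668273925781, -182.13124084472656), (32.09122085571289, 32.94573211669922), 89.96379089355469)
180 ((467.4648132324219, -182.09225463867188), (29.951292037963867, 30.886524200439453), 89.96332550048828)
200 ((467.9425354003906, -182.09178161621094), (29.9484806060791, 29.89426612854004), 89.95550537109375)
(165, 250) [249 252 251] ((448.78228759765625, -286.2961120605469), (429.3810729980469, 472.2634582519531), 74.73578643798828)Traceback (most recent call last):
  File "<stdin>", line 6, in <module>
  File "h.py", line 25, in face
    W=np.array([p2w(name,p,z,s)[:2] for p in c],'float32'); r=cv2.minAreaRect(W); return r
                ~~~^^^^^^^^^^^^
  File "h.py", line 13, in p2w
    T,f,c=cam(n,s); d=np.array([(uv[0]-c['cx'])/f,(uv[1]-c['cy'])/f]); u=d.copy()
          ~~~^^^^^
  File "h.py", line 5, in cam
    c=camera_info(n); f=192/np.tan(np.radians(c['vertical_fov']/2))
ValueError: time passes only in moves, steps and waits
```

```bash
sed -i 's/^def cam(n/import functools\ncamera_info=functools.lru_cache(camera_info)\ndef cam(n/' h.py
python3 - <<'E'
from h import *
import pickle; 
s=pickle.load(open('pics/w3.pkl','rb')); im=cv2.imread('pics/w3.png')
for p in [(165,250),(129,184),(118,30)]: print(p,im[p[1],p[0]],face(im,s,p,30,200))
s=pickle.load(open('pics/w1.pkl','rb')); im=cv2.imread('pics/w1.png')
for p in [(275,180),(277,280)]: print(p,face(im,s,p,30,190))
a=cv2.resize(im[150:210,245:305],(400,400),interpolation=cv2.INTER_CUBIC)
im=cv2.imread('pics/w4.png')
b=cv2.resize(im[153:223,220:290],(400,400),interpolation=cv2.INTER_CUBIC);cv2.imwrite('pics/b4.png',np.hstack([b,a]))
E
```

```text
(165, 250) [249 252 251] ((466.8399353027344, -179.55322265625), (36.88362121582031, 30.981882095336914), 89.93421936035156)
(129, 184) [249 252 251] ((431.5386657714844, -85.7479019165039), (35.903987884521484, 22.519399642944336), 85.47746276855469)
(118, 30) [250 252 251] ((445.8248291015625, 81.53334045410156), (18.967365264892578, 31.024372100830078), 83.4046630859375)
(275, 180) ((441.9473571777344, 238.23178100585938), (37.07383346557617, 30.995357513427734), 63.237701416015625)
(277, 280) ((446.36834716796875, 81.0198974609375), (19.411088943481445, 31.402938842773438), 83.73180389404297)
```

View pics/b4.png

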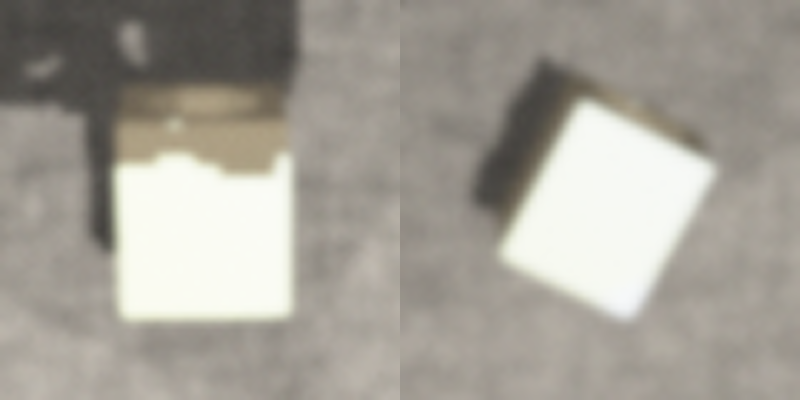

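Both sleeves are confirmed. B is 36x30 mm at (467,−180) with its bore along y. A is 36x30 mm at (442,238) with its bore at 63°. The others measure 36x22 (small) and 19x31 (short). Descending on B.

Request:
{"name": "apply_moves", "arguments": {"deltas": [[0,0,0.9,0,0,0,0.7],[0,0,0.9,0,0,0,0.7],[0,0,0.9,0,0,0,0.6],[0,0,0.9,0,0,0,0.5],[0,0,0.6,0,0,0,0.45],[0,0,0.35,0,0,0,0.42],[0,0,0,0,0,0,0.4],[0,0,0,0,0,0,0.38]]}}

```text
time: 20.05
tool_pos: [468.0, -179.6, 19.8]
tcp_rot: [179.9, 0.0, 90.0]
ft_force: [0.3, -0.1, 0.4]
finger_gap: 32.3
grip_force: 0.0
```

Request:
{"name": "apply_moves", "arguments": {"deltas": [[0,0,0,0,0,0,0.365],[0,0,0,0,0,0,0.36],[0,0,0,0,0,0,0.352],[0,0,0,0,0,0,0.35]]}}

```text
time: 20.55
tool_pos: [467.5, -179.4, 19.4]
tcp_rot: [180.0, 0.0, 90.0]
ft_force: [-1.4, 0.6, 5.9]
finger_gap: 29.9
grip_force: 6.6
```

Request:
{"name": "apply_moves", "arguments": {"deltas": [[0,0,0,0,0,0,0.348],[0,0,0,0,0,0,0.347]]}}

```text
time: 20.8
tool_pos: [467.5, -179.4, 19.4]
tcp_rot: [180.0, 0.0, 90.0]
ft_force: [-1.3, 0.6, 6.7]
finger_gap: 30.4
grip_force: 12.0
```

Request:
{"name": "apply_moves", "arguments": {"deltas": [[0,0,-0.3,0,0,0,0.347],[0,0,-0.5,0,0,0,0.347],[0,0,-0.7,0,0,0,0.347],[0,0,0,0,0,0,0.347]]}}

```text
time: 21.3
tool_pos: [468.9, -180.1, 66.3]
tcp_rot: [179.8, 0.1, 90.0]
ft_force: [0.2, -0.4, -0.8]
finger_gap: 30.0
grip_force: 11.6
```

Sleeve B is held at 12 N with the TCP 4.4 mm above its centre. Moving above the gap between quill and arbor end, then looking.

Request:
{"name": "apply_moves", "arguments": {"deltas": [[0,0,-0.8,0,0,0,0.347],[0.3,0,-0.8,0,0,0,0.347],[0.6,0.3,-0.8,0,0,0,0.347],[0.7,0.6,-0.6,0,0,0,0.347],[0.7,0.8,0,0,0,0,0.347],[0.7,0.8,0,0,0,0,0.347],[0.7,0.8,0,0,0,0,0.347],[0.7,0.8,0,0,0,0,0.347]]}}

```text
time: 22.3
tool_pos: [590.5, -46.4, 153.0]
tcp_rot: [-179.9, -0.0, 90.0]
ft_force: [0.0, -0.5, -0.1]
finger_gap: 29.6
grip_force: 11.7
```

Request:
{"name": "apply_moves", "arguments": {"deltas": [[0.5,0.8,0,0,0,0,0.347],[0.3,0.8,0,0,0,0,0.347],[0,0.7,0,0,0,0,0.347],[0,0,0.4,0,0,0,0.347],[0,0,0.3,0,0,0,0.347],[0,0,0,0,0,0,0.347]]}}

```text
time: 23.05
tool_pos: [657.2, -23.3, 130.5]
tcp_rot: [-179.8, -0.0, 90.0]
ft_force: [-0.3, -0.3, -1.5]
finger_gap: 29.8
grip_force: 11.7
```

Run:
```python
from h import *
import pickle
s=sense(); print(s['time'],s['tool_pos'],s['tcp_rot'],s['grip_force'])
im=snapshot('wrist')[:,:,::-1]; pickle.dump(s,open('pics/w5.pkl','wb')); cv2.imwrite('pics/w5.png',im)
cv2.imwrite('pics/w5b.png',cv2.resize(im,(800,600)))
```

```text
23.05 [657.191588   -23.25704496 130.52542755] [-1.79779410e+02 -2.11032280e-02  8.99702152e+01] 11.716062314808369
```

View pics/w5b.png

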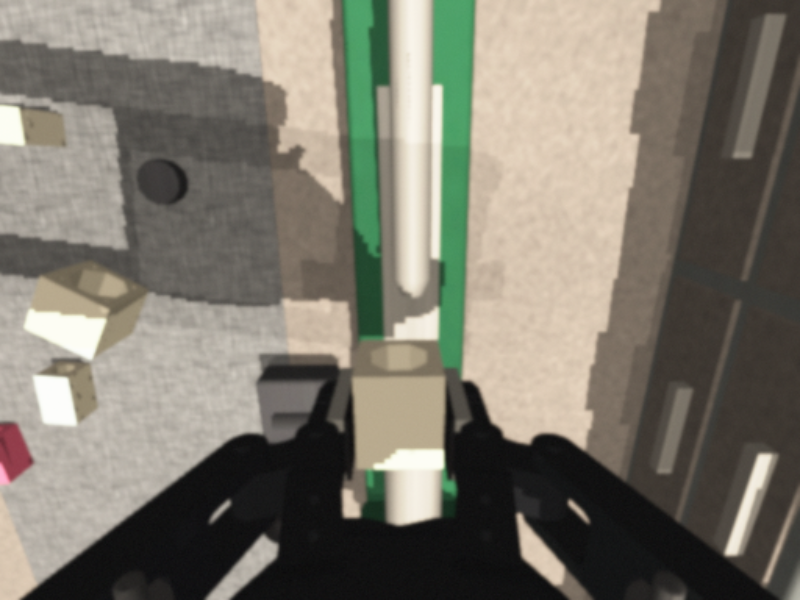

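Sleeve held square in the fingers, with its front face at (399,350). The arbor tip is at about (412,292), axis slightly to the right of the sleeve. Measuring the axis line and tip.

Run:
```python
from h import *
import pickle
s=pickle.load(open('pics/w5.pkl','rb')); im=cv2.imread('pics/w5.png'); k=.64
for r in (20,40,100,130,160): print(r,im[r,236:292,2].tolist()[::1])
tip=p2w('wrist',(412*k,292*k),78,s);print('tip',tip, p2w('wrist',(412*k,292*k),83,s))
# sleeve front top edge
print('sleeve front',p2w('wrist',(353*k,341*k),141,s),p2w('wrist',(445*k,341*k),141,s),'rear',p2w('wrist',(356*k,468*k),141,s))
```

```text
20 [53, 46, 42, 45, 42, 42, 41, 42, 42, 40, 42, 53, 79, 117, 147, 168, 186, 198, 209, 219, 229, 233, 235, 238, 242, 246, 248, 248, 248, 247, 246, 245, 243, 241, 238, 233, 227, 218, 207, 187, 155, 112, 86, 78, 79, 78, 79, 78, 79, 80, 79, 79, 78, 79, 79, 78]
40 [65, 52, 44, 43, 42, 43, 45, 43, 44, 41, 43, 46, 65, 98, 135, 160, 182, 194, 209, 220, 228, 232, 236, 237, 237, 240, 246, 248, 248, 248, 247, 245, 243, 241, 237, 232, 227, 215, 202, 180, 146, 105, 84, 80, 76, 77, 78, 77, 76, 77, 78, 79, 76, 77, 76, 77]
100 [71, 69, 67, 60, 50, 57, 93, 120, 135, 136, 137, 137, 133, 127, 122, 134, 153, 168, 185, 196, 210, 217, 222, 228, 233, 237, 241, 243, 243, 242, 239, 236, 233, 228, 223, 213, 204, 193, 182, 183, 213, 237, 243, 243, 241, 225, 169, 105, 75, 70, 69, 70, 69, 71, 68, 68]
130 [70, 70, 68, 65, 65, 58, 63, 93, 120, 131, 134, 135, 133, 131, 124, 125, 141, 161, 178, 194, 206, 216, 224, 227, 232, 237, 241, 244, 244, 242, 239, 236, 232, 228, 222, 213, 201, 189, 178, 191, 223, 240, 245, 245, 239, 213, 143, 85, 72, 69, 70, 68, 71, 71, 70, 70]
160 [59, 63, 66, 64, 54, 45, 45, 61, 93, 118, 130, 133, 132, 129, 125, 124, 134, 155, 172, 188, 204, 215, 222, 228, 232, 237, 241, 244, 244, 242, 239, 236, 231, 227, 219, 209, 195, 183, 176, 198, 230, 243, 246, 244, 231, 179, 110, 77, 71, 71, 70, 70, 70, 70, 70, 71]
tip [663.08821509   4.34024037  78.        ] [662.93898707   5.85249026  83.        ]
sleeve front [643.03311952   7.46774555 141.        ] [671.61927918   7.51547523 141.        ] rear [642.35896851 -40.67226048 141.        ]
```

Run:
```python
from h import *
import pickle
s=pickle.load(open('pics/w5.pkl','rb')); k=.64
for u,r in((262.7,20),(262.6,40),(262.5,100),(262.5,130),(262.6,160),(262.9,180)): print(r,p2w('wrist',(u,r),78,s).round(1))
for r in(374,460): print('sl',p2w('wrist',(399.5*k,r*k),141,s).round(1))
im=cv2.imread('pics/w5.png'); print(im[255,218:292,2].tolist()); print(im[285,218:292,2].tolist())
```

```text
20 [661.5 107.8  78. ]
40 [661.5  97.3  78. ]
100 [661.7  62.9  78. ]
130 [661.9  44.   78. ]
160 [662.1  23.8  78. ]
180 [662.5   9.4  78. ]
sl [657.5  -4.  141. ]
sl [657.5 -37.2 141. ]
[81, 82, 80, 78, 61, 39, 34, 71, 127, 169, 182, 184, 185, 185, 186, 184, 185, 183, 185, 185, 185, 184, 183, 186, 185, 184, 184, 186, 186, 184, 184, 186, 185, 185, 185, 184, 185, 185, 185, 184, 184, 185, 185, 184, 184, 186, 184, 185, 185, 186, 186, 185, 183, 185, 186, 184, 182, 184, 185, 184, 186, 184, 185, 185, 182, 172, 141, 83, 37, 32, 54, 71, 80, 82]
[14, 17, 22, 25, 24, 23, 17, 22, 60, 121, 165, 183, 184, 184, 184, 183, 184, 184, 183, 186, 185, 185, 187, 185, 185, 183, 184, 185, 185, 185, 185, 185, 183, 184, 185, 185, 184, 184, 185, 184, 185, 184, 185, 184, 182, 184, 186, 184, 184, 185, 184, 185, 184, 183, 185, 184, 186, 184, 185, 184, 185, 185, 187, 184, 173, 136, 76, 30, 17, 23, 26, 24, 24, 17]
```

Request:
{"name": "apply_moves", "arguments": {"deltas": [[0,0.17,0,0,0,-0.1,0.347],[0,0,0.5,0,0,0,0.347],[0,0,0.5,0,0,0,0.347],[0,0,0.4,0,0,0,0.347],[0,0,0.2,0,0,0,0.347],[0,0,0,0,0,0,0.347]]}}

```text
time: 23.85
tool_pos: [663.7, -23.1, 83.9]
tcp_rot: [-179.9, -0.0, 90.4]
ft_force: [0.8, 0.9, -0.5]
finger_gap: 30.2
grip_force: 11.7
```

Request:
{"name": "apply_moves", "arguments": {"deltas": [[0,0,0.04,0,0,0,0.347],[0,0,0,0,0,0,0.347]]}}

```text
time: 24.1
tool_pos: [664.6, -23.3, 84.2]
tcp_rot: [179.9, 0.0, 90.4]
ft_force: [-0.4, -0.3, -0.8]
finger_gap: 29.7
grip_force: 11.7
```

Run:
```python
from h import *
import pickle
s=sense(); print(s['tool_pos'],s['tcp_rot'],s['ft_force'])
im=snapshot('wrist')[:,:,::-1]; pickle.dump(s,open('pics/w6.pkl','wb')); cv2.imwrite('pics/w6.png',im)
s=sense(); print(s['tool_pos'])
for r in(30,80,130,150,160,170): 
    g=im[r,225:300].astype(int).sum(1); print(r,(g//30).tolist())
for r in (270,): print(r,(im[r,200:310].astype(int).sum(1)//30).tolist())
```

```text
[664.64304083 -23.26299378  84.19980959] [1.79945517e+02 8.75391988e-03 9.04484166e+01] [-0.42075013 -0.27913937 -0.81096066]
[664.62125034 -23.22959701  84.17213456]
30 [5, 6, 6, 6, 6, 6, 8, 10, 13, 14, 16, 15, 16, 18, 20, 21, 21, 22, 22, 22, 22, 23, 23, 23, 23, 23, 23, 23, 23, 23, 23, 23, 23, 22, 22, 22, 21, 21, 20, 19, 19, 17, 16, 14, 12, 11, 11, 11, 11, 11, 11, 11, 11, 11, 11, 11, 11, 11, 11, 10, 11, 11, 11, 11, 11, 11, 11, 11, 11, 11, 11, 11, 11, 10, 10]
80 [8, 11, 14, 15, 15, 15, 15, 14, 12, 13, 14, 16, 17, 18, 19, 20, 21, 21, 22, 22, 22, 22, 23, 23, 23, 23, 23, 23, 23, 23, 23, 23, 23, 22, 22, 22, 21, 20, 20, 19, 18, 17, 16, 18, 22, 24, 24, 24, 24, 24, 24, 23, 21, 15, 11, 11, 11, 11, 11, 11, 11, 11, 10, 11, 11, 11, 11, 11, 11, 11, 11, 11, 11, 10, 10]
130 [8, 6, 7, 9, 11, 12, 12, 12, 12, 11, 11, 12, 14, 15, 17, 18, 19, 19, 20, 20, 21, 21, 21, 22, 22, 22, 22, 22, 22, 22, 22, 22, 21, 21, 21, 20, 19, 19, 18, 17, 16, 15, 15, 17, 21, 23, 23, 23, 23, 23, 22, 20, 15, 11, 10, 10, 10, 10, 10, 10, 10, 10, 10, 10, 10, 10, 10, 10, 10, 10, 10, 9, 9, 9, 11]
150 [9, 8, 7, 8, 10, 11, 12, 12, 12
[... 553 characters left out ...]
15]
170 [4, 4, 5, 6, 8, 10, 11, 11, 12, 11, 11, 11, 13, 14, 15, 17, 18, 19, 20, 20, 20, 21, 21, 22, 22, 22, 22, 22, 22, 22, 22, 21, 21, 21, 20, 20, 19, 18, 18, 17, 16, 15, 16, 20, 22, 23, 23, 23, 23, 23, 21, 17, 12, 10, 10, 10, 10, 10, 10, 10, 10, 10, 10, 10, 10, 10, 9, 10, 10, 9, 9, 9, 10, 13, 16]
270 [1, 1, 1, 1, 1, 1, 1, 1, 2, 3, 3, 4, 6, 7, 9, 10, 11, 11, 10, 8, 5, 3, 2, 1, 1, 3, 8, 12, 15, 16, 16, 16, 16, 16, 16, 16, 16, 16, 16, 16, 16, 16, 16, 16, 16, 16, 16, 16, 16, 16, 16, 16, 16, 16, 16, 16, 16, 16, 16, 16, 16, 16, 16, 16, 16, 16, 16, 16, 16, 16, 16, 16, 16, 16, 16, 16, 16, 16, 16, 16, 16, 16, 15, 14, 9, 5, 2, 1, 2, 2, 4, 7, 10, 11, 11, 10, 10, 8, 7, 5, 4, 2, 2, 1, 1, 1, 1, 1, 1, 1]
```

Vision puts the arbor 1.6 mm to −x of the sleeve, and z is 1.8 mm high. Correcting both and nosing on slowly.

Request:
{"name": "apply_moves", "arguments": {"deltas": [[0,-0.055,0.06,0,0,0,0.347],[0,0,0,0,0,0,0.347],[0.3,0,0,0,0,0,0.347],[0.3,0,0,0,0,0,0.347],[0,0,0,0,0,0,0.347]]}}

```text
time: 24.78
tool_pos: [662.4, -4.0, 81.8]
tcp_rot: [-180.0, -0.0, 90.5]
ft_force: [-0.5, -0.1, 0.8]
finger_gap: 30.0
grip_force: 11.7
```

Request:
{"name": "apply_moves", "arguments": {"deltas": [[0.3,0,0,0,0,0,0.347],[0.3,0,0,0,0,0,0.347],[0.3,0,0,0,0,0,0.347],[0,0,0,0,0,0,0.347]]}}

```text
time: 25.28
tool_pos: [662.2, 22.8, 81.8]
tcp_rot: [-180.0, -0.0, 90.5]
ft_force: [-0.1, 0.0, -0.2]
finger_gap: 29.7
grip_force: 11.7
```

Run:
```python
from h import *
s=sense(); print(s['tool_pos'],s['ft_force'],s['wrist_torque'])
im=snapshot('wrist')[:,:,::-1]; cv2.imwrite('pics/w7.png',im)
cv2.imwrite('pics/w7b.png',cv2.resize(im[100:340,170:350],(600,800))[:600])
```

```text
[662.19048743  22.77499418  81.7606537 ] [-0.07152021  0.01307539 -0.22208398] [-0.07618528 -0.04213951  0.02359869]
```

View pics/w7b.png

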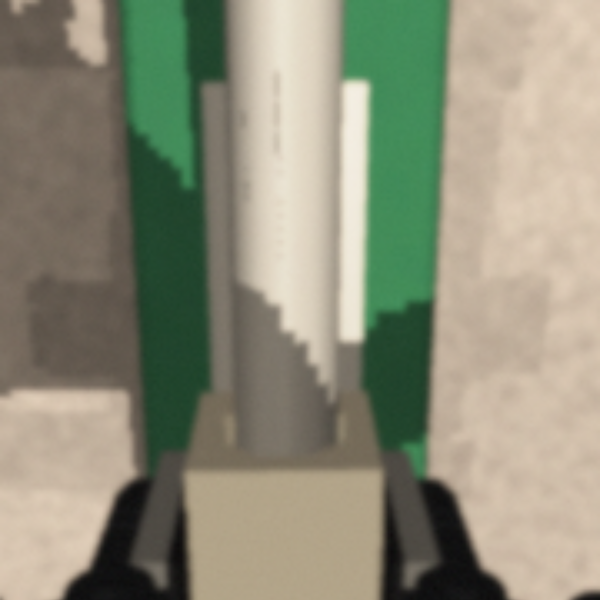

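Sleeve B is on the arbor with even gaps on both sides of the bore. Sliding it towards the flange.

Request:
{"name": "apply_moves", "arguments": {"deltas": [[0.45,0,0,0,0,0,0.347],[0.45,-0.005,0,0,0,0,0.347],[0.45,0,0,0,0,0,0.347],[0.45,-0.01,0,0,0,0,0.347],[0.45,0,0,0,0,0,0.347],[0.45,-0.01,0,0,0,0,0.347],[0.45,0,0,0,0,0,0.347],[0.3,0,0,0,0,0,0.347]]}}

```text
time: 26.32
tool_pos: [660.7, 126.3, 81.8]
tcp_rot: [180.0, -0.0, 90.5]
ft_force: [0.9, -0.5, -0.5]
finger_gap: 30.1
grip_force: 11.7
```

Request:
{"name": "apply_moves", "arguments": {"deltas": [[0,0,0,0,0,0,0.347]]}}

```text
time: 26.45
tool_pos: [660.7, 126.0, 81.8]
tcp_rot: [180.0, -0.0, 90.5]
ft_force: [-0.5, 0.3, -1.4]
finger_gap: 30.1
grip_force: 11.7
```

Run:
```python
from h import *
s=sense(); print(s['tool_pos'],s['ft_force'],s['wrist_torque'])
t=snapshot('top')[:,:,::-1]; cv2.imwrite('pics/t8.png',t); cv2.imwrite('pics/t8b.png',cv2.resize(t[100:255,140:410],(800,459),interpolation=cv2.INTER_CUBIC))
```

```text
[660.65215583 126.02627123  81.77952493] [-0.51377392  0.33693783 -1.42670319] [-0.02533335 -0.03668241 -0.0797728 ]
```

View pics/t8b.png

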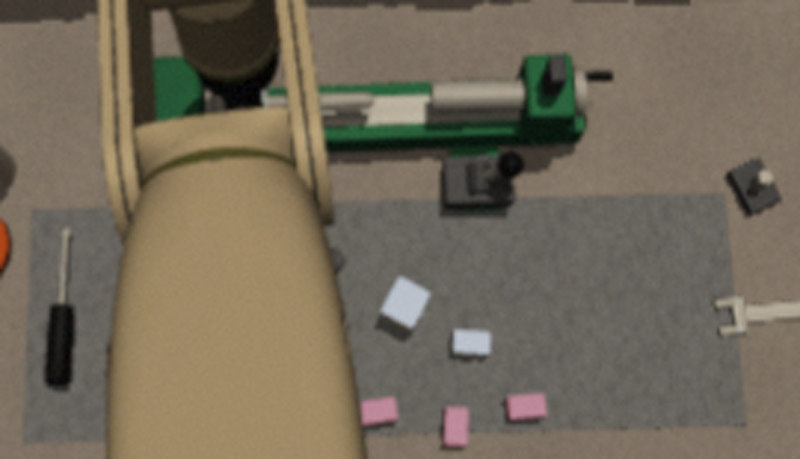

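View: the tailstock quill at (432,97) is fully back, the lever is open, and the bystanders have not moved. Releasing B and going over A.

Request:
{"name": "apply_moves", "arguments": {"deltas": [[0,0,0,0,0,0,0.36],[0,0,0,0,0,0,0.45],[0,0,0,0,0,0,0.6],[0,0,-0.8,0,0,0,0.6],[0,0,-0.9,0,0,0,0.8],[0,0,-0.9,0,0,0,0.8],[0,0,-0.8,0,0,0,0.8],[0.4,-0.8,0,0,0,0,0.8]]}}

```text
time: 27.5
tool_pos: [639.0, 136.4, 187.2]
tcp_rot: [179.7, -0.0, 90.4]
ft_force: [0.1, 0.2, 0.3]
finger_gap: 68.2
grip_force: 0.0
```

Request:
{"name": "apply_moves", "arguments": {"deltas": [[0.4,-0.8,0,0,0,0,0.8],[0.4,-0.8,0,0,0,0,0.8],[0.4,-0.8,0,0,0,0,0.8],[0.4,-0.8,0,0,0,0,0.8],[0.4,-0.8,0,0,0,0,0.8],[0.4,-0.8,0,0,0,0,0.8],[0.4,-0.8,0,0,0,0,0.8],[0.4,-0.8,0,0,0,0.5,0.8]]}}

```text
time: 28.5
tool_pos: [443.2, 231.8, 184.0]
tcp_rot: [180.0, -0.0, 88.1]
ft_force: [0.4, 0.4, -0.4]
finger_gap: 68.1
grip_force: 0.0
```

Request:
{"name": "apply_moves", "arguments": {"deltas": [[0,0,0.3,0,0,0.9,0.8],[0,0,0.3,0,0,0.9,0.8],[0,0,0.3,0,0,0.9,0.8],[0,0,0.2,0,0,0.9,0.8],[0,0,0,0,0,0.9,0.8],[0,0,0,0,0,0.9,0.8],[0,0,0,0,0,0,0.8]]}}

```text
time: 29.38
tool_pos: [444.0, 231.5, 151.0]
tcp_rot: [180.0, -0.0, 63.4]
ft_force: [1.2, -0.8, 0.4]
finger_gap: 68.4
grip_force: 0.0
```

Run:
```python
from h import *
import pickle
s=sense(); print(s['time'],s['tool_pos'],s['tcp_rot'])
im=snapshot('wrist')[:,:,::-1]; pickle.dump(s,open('pics/w9.pkl','wb')); cv2.imwrite('pics/w9.png',im)
uv=w2p('wrist',(442,238,30),s); print(uv, im[int(uv[1]),int(uv[0])])
for t in(190,210): print(face(im,s,uv,30,t))
# shadow-tolerant: any sleeve colour (low local texture) mask
m=((im.min(2)>190)).astype('uint8'); n,l,st,ce=cv2.connectedComponentsWithStats(m)
for i in range(1,n):
    if st[i][4]>150: print(st[i],ce[i].round())
```

```text
29.375 [443.99112736 231.5028799  150.98068577] [ 1.79984371e+02 -1.63134411e-02  6.34134436e+01]
[250.58953705 188.69622766] [133 161 174]
((421.4638366699219, 185.72193908691406), (431.7991943359375, 683.3775024414062), 63.43898010253906)
((421.4638366699219, 185.72193908691406), (431.7991943359375, 683.3775024414062), 63.43898010253906)
[243  49  81  43 345] [287.  69.]
[235 171  32  10 253] [252. 175.]
[300 295  25  18 295] [313. 304.]
[358 353  26  23 497] [370. 364.]
```

Run:
```python
from h import *
import pickle
s=pickle.load(open('pics/w9.pkl','rb')); im=cv2.imread('pics/w9.png').astype(int)
print('col250',[(r,*im[r,250]) for r in range(140,222,2)])
for r in(176,190,200,206): print('row',r,[(c,im[r,c,2],im[r,c,2]-im[r,c,0]) for c in list(range(226,244))+list(range(260,276))])
```

```text
col250 [(140, np.int64(146), np.int64(155), np.int64(161)), (142, np.int64(154), np.int64(165), np.int64(171)), (144, np.int64(161), np.int64(170), np.int64(177)), (146, np.int64(157), np.int64(167), np.int64(172)), (148, np.int64(153), np.int64(161), np.int64(166)), (150, np.int64(141), np.int64(150), np.int64(156)), (152, np.int64(144), np.int64(153), np.int64(158)), (154, np.int64(147), np.int64(155), np.int64(162)), (156, np.int64(145), np.int64(152), np.int64(159)), (158, np.int64(149), np.int64(157), np.int64(163)), (160, np.int64(149), np.int64(156), np.int64(162)), (162, np.int64(144), np.int64(152), np.int64(156)), (164, np.int64(136), np.int64(153), np.int64(157)), (166, np.int64(153), np.int64(181), np.int64(187)), (168, np.int64(130), np.int64(158), np.int64(170)), (170, np.int64(166), np.int64(194), np.int64(196)), (172, np.int64(238), np.int64(250), np.int64(248)), (174, np.int64(242), np.int64(252), np.int64(250)), (176, np.int64(242), np.int64(252), np.int64(251)), (178, np.int64(232), np.int64(247), np.int64(246)), (180, np.int64(171), np.int64(201), np.int64(206)), 
[... 5233 characters left out ...]
, np.int64(22)), (241, np.int64(181), np.int64(21)), (242, np.int64(194), np.int64(21)), (243, np.int64(201), np.int64(21)), (260, np.int64(215), np.int64(21)), (261, np.int64(215), np.int64(22)), (262, np.int64(216), np.int64(23)), (263, np.int64(212), np.int64(23)), (264, np.int64(207), np.int64(23)), (265, np.int64(192), np.int64(20)), (266, np.int64(173), np.int64(16)), (267, np.int64(161), np.int64(15)), (268, np.int64(158), np.int64(14)), (269, np.int64(155), np.int64(14)), (270, np.int64(155), np.int64(12)), (271, np.int64(160), np.int64(15)), (272, np.int64(159), np.int64(14)), (273, np.int64(157), np.int64(14)), (274, np.int64(158), np.int64(14)), (275, np.int64(161), np.int64(15))]
```

A has not moved, at (442,238.3) with yaw 63.4. Offset in tool axes is about (+5.2,−4.6) mm. Descending.

Request:
{"name": "apply_moves", "arguments": {"deltas": [[0.17,-0.15,0.8,0,0,0,0.7],[0,0,0.9,0,0,0,0.7],[0,0,0.9,0,0,0,0.6],[0,0,0.8,0,0,0,0.5],[0,0,0.6,0,0,0,0.45],[0,0,0.35,0,0,0,0.43],[0,0,0,0,0,0,0.4],[0,0,0,0,0,0,0.38]]}}

```text
time: 30.42
tool_pos: [442.8, 238.5, 21.2]
tcp_rot: [179.9, -0.1, 63.4]
ft_force: [-0.3, 0.1, -0.2]
finger_gap: 32.8
grip_force: 0.0
```

Request:
{"name": "apply_moves", "arguments": {"deltas": [[0,0,0,0,0,0,0.365],[0,0,0,0,0,0,0.36],[0,0,0,0,0,0,0.354],[0,0,0,0,0,0,0.35],[0,0,0,0,0,0,0.35]]}}

```text
time: 31.05
tool_pos: [442.3, 238.2, 20.5]
tcp_rot: [180.0, -0.0, 63.4]
ft_force: [0.0, -0.7, 3.6]
finger_gap: 29.9
grip_force: 3.3
```

Request:
{"name": "apply_moves", "arguments": {"deltas": [[0,0,0,0,0,0,0.348],[0,0,0,0,0,0,0.347],[0,0,0,0,0,0,0.347]]}}

```text
time: 31.42
tool_pos: [442.3, 238.2, 20.6]
tcp_rot: [180.0, -0.0, 63.4]
ft_force: [-0.7, 0.2, 4.4]
finger_gap: 30.1
grip_force: 9.7
```

Request:
{"name": "apply_moves", "arguments": {"deltas": [[0,0,-0.3,0,0,0,0.347],[0,0,-0.6,0,0,0,0.347],[0,0,-0.8,0,0,0,0.347],[0,0,-0.9,0,0,0,0.347],[0,0,-0.9,0,0,0,0.347],[0,0,-0.9,0,0,-0.5,0.347],[0,0,-0.2,0,0,-0.8,0.347],[0,0,0,0,0,-0.9,0.347]]}}

```text
time: 32.42
tool_pos: [442.9, 238.5, 160.8]
tcp_rot: [179.9, -0.1, 73.6]
ft_force: [0.0, -0.7, -1.3]
finger_gap: 29.8
grip_force: 9.5
```

Request:
{"name": "apply_moves", "arguments": {"deltas": [[0,0,0,0,0,-0.9,0.347],[0,0,0,0,0,-0.95,0.347],[0,0,0,0,0,-0.95,0.347],[0,0,0,0,0,-0.9,0.347],[-0.6,0.5,0,0,0,0,0.347],[-0.8,0.65,0,0,0,0,0.347],[-0.8,0.65,0,0,0,0,0.347],[-0.8,0.65,0,0,0,0,0.347]]}}

```text
time: 33.42
tool_pos: [517.1, 148.0, 159.7]
tcp_rot: [179.9, -0.0, 90.5]
ft_force: [-0.4, 0.2, -0.3]
finger_gap: 29.8
grip_force: 9.5
```

Request:
{"name": "apply_moves", "arguments": {"deltas": [[-0.8,0.65,0,0,0,0,0.347],[-0.8,0.65,0,0,0,0,0.347],[-0.8,0.65,0,0,0,0,0.347],[-0.8,0.65,0,0,0,0,0.347],[-0.8,0.65,0,0,0,0,0.347],[-0.8,0.65,0,0,0,0,0.347],[-0.6,0.6,0,0,0,0,0.347],[0,0,0,0,0,0,0.347]]}}

```text
time: 34.42
tool_pos: [653.5, -13.7, 159.5]
tcp_rot: [179.9, 0.0, 90.3]
ft_force: [-0.2, 0.2, -1.0]
finger_gap: 29.5
grip_force: 9.6
```

Request:
{"name": "apply_moves", "arguments": {"deltas": [[-0.33,0.29,0,0,0,0,0.347],[0,0,0.6,0,0,0,0.347],[0,0,0.6,0,0,0,0.347],[0,0,0.6,0,0,0,0.347],[0,0,0.5,0,0,0,0.347],[0,0,0.22,0,0,0,0.347],[0,0,0,0,0,0,0.347],[0,0,0,0,0,0,0.347]]}}

```text
time: 35.42
tool_pos: [662.0, -22.1, 83.6]
tcp_rot: [179.9, 0.0, 90.4]
ft_force: [0.2, 0.5, 0.3]
finger_gap: 29.2
grip_force: 9.6
```

Run:
```python
from h import *
s=sense(); print(s['tool_pos'],s['tcp_rot'],s['ft_force'])
im=snapshot('wrist')[:,:,::-1]; cv2.imwrite('pics/w10.png',im); a=cv2.imread('pics/w6.png')
# compare with w6 (where arbor was 1.6mm to -x): column shift of arbor patch
for r in (110,150):
    t=a[r:r+20,225:290]; m=cv2.matchTemplate(im[r-8:r+28,205:310],t,cv2.TM_CCOEFF_NORMED); print(r,cv2.minMaxLoc(m)[1],np.array(cv2.minMaxLoc(m)[3])-[20,8])
print((im[270,200:310].astype(int).sum(1)//30).tolist())
for r in(130,160): print((im[r,225:300].astype(int).sum(1)//30).tolist())
```

```text
[661.99921407 -22.10996752  83.62854885] [1.79917968e+02 1.20847967e-02 9.04492832e+01] [0.17350573 0.53764204 0.31020896]
110 0.9907937049865723 [ 5 -3]
150 0.9886992573738098 [5 0]
[1, 1, 1, 1, 1, 1, 1, 1, 2, 2, 3, 4, 6, 7, 9, 10, 11, 11, 10, 8, 5, 3, 2, 2, 1, 2, 6, 11, 14, 16, 16, 16, 16, 16, 16, 16, 16, 16, 16, 16, 16, 16, 16, 16, 16, 16, 16, 16, 16, 16, 16, 16, 16, 16, 16, 16, 16, 16, 16, 16, 16, 16, 16, 16, 16, 16, 16, 16, 16, 16, 16, 16, 16, 16, 16, 16, 16, 16, 16, 16, 16, 16, 15, 12, 7, 3, 1, 1, 2, 3, 4, 8, 10, 11, 11, 10, 9, 8, 7, 5, 4, 3, 1, 1, 1, 1, 1, 1, 1, 1]
[9, 10, 9, 9, 8, 6, 7, 9, 11, 11, 12, 12, 12, 11, 11, 11, 12, 13, 15, 16, 17, 18, 19, 19, 20, 20, 21, 21, 21, 22, 22, 22, 22, 22, 22, 22, 22, 21, 21, 21, 20, 20, 19, 18, 18, 17, 16, 15, 16, 20, 22, 23, 23, 23, 23, 21, 17, 12, 10, 10, 10, 10, 10, 10, 10, 10, 10, 10, 10, 10, 10, 10, 10, 10, 9]
[4, 5, 5, 4, 4, 4, 5, 7, 9, 11, 11, 12, 12, 12, 11, 11, 11, 12, 14, 15, 16, 18, 19, 19, 20, 20, 20, 21, 21, 22, 22, 22, 22, 22, 22, 22, 22, 21, 21, 21, 20, 20, 19, 18, 17, 16, 15, 15, 18, 22, 23, 23, 23, 23, 22, 19, 13, 10, 10, 10, 10, 10, 10, 10, 10, 10, 10, 9, 9, 9, 9, 9, 10, 10, 10]
```

Request:
{"name": "apply_moves", "arguments": {"deltas": [[0,0.02,0.01,0,0,0,0.347],[0,0,0,0,0,0,0.347],[0.3,0,0,0,0,0,0.347],[0.3,0,0,0,0,0,0.347],[0,0,0,0,0,0,0.347]]}}

```text
time: 36.1
tool_pos: [661.7, -2.8, 82.4]
tcp_rot: [-180.0, -0.0, 90.5]
ft_force: [-0.0, 0.6, -0.4]
finger_gap: 30.1
grip_force: 9.6
```

Request:
{"name": "apply_moves", "arguments": {"deltas": [[0.3,0,0,0,0,0,0.347],[0.3,0,0,0,0,0,0.347],[0.3,0,0,0,0,0,0.347],[0,0,0,0,0,0,0.347]]}}

```text
time: 36.6
tool_pos: [661.6, 23.9, 82.4]
tcp_rot: [-180.0, -0.0, 90.5]
ft_force: [0.0, 0.9, 0.4]
finger_gap: 29.8
grip_force: 9.6
```

Run:
```python
from h import *
s=sense(); print(s['tool_pos'],s['tcp_rot'],s['ft_force'],s['wrist_torque'])
im=snapshot('wrist')[:,:,::-1]; cv2.imwrite('pics/w11.png',im); a=cv2.imread('pics/w7.png')
m=cv2.matchTemplate(im[180:300,200:320],a[205:245,215:295],cv2.TM_CCOEFF_NORMED); print(cv2.minMaxLoc(m)[1],np.array(cv2.minMaxLoc(m)[3])-[15,25])
```

```text
[661.55521518  23.93659895  82.36974713] [-1.79997314e+02 -5.95087120e-03  9.05109729e+01] [0.02581212 0.85386331 0.38251098] [0.03443648 0.06673938 0.02800418]
0.9871453642845154 [1 0]
```

The view matches the earlier good insertion to within 1 px, and forces are near zero. Sliding A along and releasing it.

Request:
{"name": "apply_moves", "arguments": {"deltas": [[0.4,0,0,0,0,0,0.347],[0.4,-0.005,0,0,0,0,0.347],[0.4,0,0,0,0,0,0.347],[0.4,-0.005,0,0,0,0,0.347],[0.3,0,0,0,0,0,0.347],[0,0,0,0,0,0,0.347]]}}

```text
time: 37.4
tool_pos: [660.8, 80.9, 82.4]
tcp_rot: [-180.0, 0.0, 90.5]
ft_force: [0.4, 0.2, -0.2]
finger_gap: 29.9
grip_force: 9.6
```

Request:
{"name": "apply_moves", "arguments": {"deltas": [[0,0,0,0,0,0,0.36],[0,0,0,0,0,0,0.45],[0,0,0,0,0,0,0.6],[0,0,-0.6,0,0,0,0.7],[0,0,-0.8,0,0,0,0.8],[0,0,-0.8,0,0,0,0.8],[0,0,-0.8,0,0,0,0.8],[0,0,0,0,0,0,0.8]]}}

```text
time: 38.4
tool_pos: [663.0, 80.0, 176.7]
tcp_rot: [179.6, -0.0, 90.4]
ft_force: [0.4, -0.5, -0.3]
finger_gap: 68.3
grip_force: 0.0
```

Request:
{"name": "apply_moves", "arguments": {"deltas": [[-1,0.02,0,0,0,0,0.8],[-1,0.02,0,0,0,0,0.8],[-1,0.02,0,0,0,0,0.8],[-1,0.02,0,0,0,0,0.8],[-1,0.02,0,0,0,0,0.8],[-1,0,0,0,0,0,0.8],[-1,0,0,0,0,0,0.8],[-1,0,0,0,0,0,0.8]]}}

```text
time: 39.4
tool_pos: [665.2, -160.9, 171.3]
tcp_rot: [-179.9, -0.0, 90.4]
ft_force: [0.7, 0.2, -0.0]
finger_gap: 68.1
grip_force: 0.0
```

Request:
{"name": "apply_moves", "arguments": {"deltas": [[-0.23,0,0,0,0,0,0.8],[0,0,0.6,0,0,0,0.8],[0,0,0.6,0,0,0,0.8],[0,0,0.6,0,0,0,0.8],[0,0,0,0,0,0,0.7],[0,0,0,0,0,0,0.5],[0,0,0,0,0,0,0.4],[0,0,0,0,0,0,0.4]]}}

```text
time: 40.4
tool_pos: [666.3, -167.1, 119.3]
tcp_rot: [179.9, 0.0, 90.4]
ft_force: [0.2, -0.6, -0.3]
finger_gap: 34.2
grip_force: 0.0
```

Request:
{"name": "apply_moves", "arguments": {"deltas": [[0,0,0,0,0,0,0.25],[0,0,0,0,0,0,0.25],[0,0,0,0,0,0,0.25]], "grip_force": 25}}

```text
time: 40.78
tool_pos: [665.2, -167.1, 119.2]
tcp_rot: [-179.9, 0.0, 90.4]
ft_force: [-6.0, -0.0, 6.4]
finger_gap: 25.8
grip_force: 26.6
```

Request:
{"name": "apply_moves", "arguments": {"deltas": [[0.3,-0.006,0,0,0,0,0.25],[0.45,-0.006,0,0,0,0,0.25],[0.45,-0.006,0,0,0,0,0.25],[0.45,-0.006,0,0,0,0,0.25],[0.45,-0.006,0,0,0,0,0.25],[0.45,-0.006,0,0,0,0,0.25],[0.45,-0.006,0,0,0,0,0.25],[0.3,-0.006,0,0,0,0,0.25]]}}

```text
time: 41.78
tool_pos: [663.8, -67.4, 119.3]
tcp_rot: [179.9, 0.0, 90.5]
ft_force: [-1.5, -2.2, 5.0]
finger_gap: 26.0
grip_force: 26.5
```

Request:
{"name": "apply_moves", "arguments": {"deltas": [[0,0,0,0,0,0,0.25]]}}

```text
time: 41.9
tool_pos: [663.8, -66.5, 119.2]
tcp_rot: [180.0, -0.0, 90.5]
ft_force: [-3.6, 2.2, 6.6]
finger_gap: 25.7
grip_force: 26.7
```

Request:
{"name": "apply_moves", "arguments": {"deltas": [[0.15,-0.002,0,0,0,0,0.25],[0.15,-0.002,0,0,0,0,0.25],[0.15,-0.002,0,0,0,0,0.25],[0.15,-0.002,0,0,0,0,0.25],[0.15,-0.002,0,0,0,0,0.25],[0.15,-0.002,0,0,0,0,0.25],[0.15,-0.002,0,0,0,0,0.25],[0,0,0,0,0,0,0.25]]}}

```text
time: 42.9
tool_pos: [663.4, -35.9, 119.2]
tcp_rot: [179.9, -0.0, 90.5]
ft_force: [-0.7, -1.0, 6.2]
finger_gap: 25.7
grip_force: 26.6
```

Request:
{"name": "apply_moves", "arguments": {"deltas": [[0.06,0,0,0,0,0,0.25],[0.06,0,0,0,0,0,0.25],[0,0,0,0,0,0,0.25]]}}

```text
time: 43.28
tool_pos: [663.3, -32.8, 119.2]
tcp_rot: [179.9, 0.0, 90.5]
ft_force: [-2.3, -1.7, 5.7]
finger_gap: 25.6
grip_force: 26.6
```

Request:
{"name": "apply_moves", "arguments": {"deltas": [[0.05,0,0,0,0,0,0.25],[0.05,0,0,0,0,0,0.25],[0,0,0,0,0,0,0.25]]}}

```text
time: 43.65
tool_pos: [663.3, -29.9, 119.3]
tcp_rot: [179.9, 0.0, 90.4]
ft_force: [-2.1, -2.3, 6.6]
finger_gap: 25.8
grip_force: 26.6
```

Request:
{"name": "apply_moves", "arguments": {"deltas": [[0.03,0,0,0,0,0,0.25],[0,0,0,0,0,0,0.25]]}}

```text
time: 43.9
tool_pos: [663.3, -29.1, 119.3]
tcp_rot: [179.9, 0.0, 90.4]
ft_force: [-1.2, -2.9, 5.2]
finger_gap: 25.4
grip_force: 26.6
```

Request:
{"name": "apply_moves", "arguments": {"deltas": [[0.03,0,0,0,0,0,0.25],[0,0,0,0,0,0,0.25]]}}

```text
time: 44.15
tool_pos: [663.3, -28.2, 119.2]
tcp_rot: [179.9, 0.0, 90.4]
ft_force: [-1.7, -2.4, 6.4]
finger_gap: 26.0
grip_force: 26.6
```

Request:
{"name": "apply_moves", "arguments": {"deltas": [[0.03,0,0,0,0,0,0.25],[0,0,0,0,0,0,0.25]]}}

```text
time: 44.4
tool_pos: [663.2, -27.3, 119.2]
tcp_rot: [179.9, 0.0, 90.4]
ft_force: [-1.2, -3.2, 5.7]
finger_gap: 25.3
grip_force: 26.6
```

Request:
{"name": "apply_moves", "arguments": {"deltas": [[0.03,0,0,0,0,0,0.25],[0,0,0,0,0,0,0.25]]}}

```text
time: 44.65
tool_pos: [663.2, -26.4, 119.2]
tcp_rot: [179.9, 0.0, 90.4]
ft_force: [-0.9, -2.6, 5.9]
finger_gap: 25.9
grip_force: 26.6
```

Request:
{"name": "apply_moves", "arguments": {"deltas": [[0.02,0,0,0,0,0,0.25],[0,0,0,0,0,0,0.25]]}}

```text
time: 44.9
tool_pos: [663.2, -26.1, 119.2]
tcp_rot: [179.9, 0.1, 90.4]
ft_force: [-1.4, -3.7, 6.0]
finger_gap: 25.5
grip_force: 26.7
```

Request:
{"name": "apply_moves", "arguments": {"deltas": [[0.02,0,0,0,0,0,0.25],[0,0,0,0,0,0,0.25]]}}

```text
time: 45.15
tool_pos: [663.3, -26.1, 119.3]
tcp_rot: [179.9, 0.1, 90.4]
ft_force: [-1.0, -5.9, 6.0]
finger_gap: 25.3
grip_force: 26.6
```

Row seated: the force rises with no motion, at 140.9 mm of advance against 141 expected for two sleeves. One small nudge more, then release and go behind the lever.

Request:
{"name": "apply_moves", "arguments": {"deltas": [[0.01,0,0,0,0,0,0.25],[0,0,0,0,0,0,0.25],[0,0,0,0,0,0,0.4],[0,0,0,0,0,0,0.6],[0,0,0,0,0,0,0.7],[0,0,-0.6,0,0,0,0.7],[0,0,-0.8,0,0,0,0.7],[0,0,-0.8,0,0,0,0.5]]}}

```text
time: 46.15
tool_pos: [663.1, -24.6, 186.6]
tcp_rot: [179.9, 0.0, 90.5]
ft_force: [-0.3, 0.4, -0.4]
finger_gap: 43.6
grip_force: 0.0
```

Request:
{"name": "apply_moves", "arguments": {"deltas": [[-0.75,-0.4,0,0,0,0,0],[-0.8,-0.4,0,0,0,0,0],[-0.8,-0.4,0,0,0,0,0],[-0.8,-0.4,0,0,0,0,0],[-0.8,-0.4,0,0,0,0,0],[-0.7,-0.4,0,0,0,0,0],[0,0,0,0,0,0,0],[0,0,0,0,0,0,0]]}}

```text
time: 47.15
tool_pos: [591.5, -164.9, 184.2]
tcp_rot: [-180.0, -0.0, 90.4]
ft_force: [-1.3, -0.3, -0.2]
finger_gap: 0.1
grip_force: 0.0
```

Run:
```python
from h import *
import pickle
s=sense(); print(s['time'],s['tool_pos'],s['tcp_rot'],s['finger_gap'])
im=snapshot('wrist')[:,:,::-1]; pickle.dump(s,open('pics/w12.pkl','wb')); cv2.imwrite('pics/w12.png',im)
print(w2p('wrist',(592,-129,75),s),im[tuple(w2p('wrist',(592,-129,75),s).astype(int)[::-1])])
```

```text
47.15 [ 591.53512207 -164.91139936  184.19968944] [-1.79984404e+02 -2.25282018e-02  9.04048047e+01] 0.12803190854457303
[255.98767022 160.04338582] [40 41 44]
```

Request:
{"name": "apply_moves", "arguments": {"deltas": [[0,0,0.8,0,0,0,0],[0,0,0.9,0,0,0,0],[0,0,0.9,0,0,0,0],[0,0,0.8,0,0,0,0],[0,0,0.2,0,0,0,0],[0,0,0,0,0,0,0]]}}

```text
time: 47.95
tool_pos: [592.0, -164.3, 76.4]
tcp_rot: [-180.0, -0.0, 90.5]
ft_force: [0.5, 0.6, -0.1]
finger_gap: 0.1
grip_force: 0.0
```

Request:
{"name": "apply_moves", "arguments": {"deltas": [[0.3,0,0,0,0,0,0],[0.4,0,0,0,0,0,0],[0.4,0,0,0,0,0,0],[0.3,0,0,0,0,0,0],[0.2,0,0,0,0,0,0],[0.1,0,0,0,0,0,0],[0,0,0,0,0,0,0]]}}

```text
time: 48.82
tool_pos: [591.3, -113.4, 76.1]
tcp_rot: [-180.0, -0.0, 90.5]
ft_force: [0.3, -0.5, 0.0]
finger_gap: 0.3
grip_force: 0.0
```

Request:
{"name": "apply_moves", "arguments": {"deltas": [[0.15,0,0,0,0,0,0],[0.1,0,0,0,0,0,0],[0,0,0,0,0,0,0]]}}

```text
time: 49.2
tool_pos: [591.3, -106.0, 76.2]
tcp_rot: [-180.0, -0.0, 90.5]
ft_force: [-0.4, -0.7, 1.0]
finger_gap: -0.0
grip_force: 0.0
```

Request:
{"name": "apply_moves", "arguments": {"deltas": [[0.07,0,0,0,0,0,0],[0,0,0,0,0,0,0]]}}

```text
time: 49.45
tool_pos: [591.4, -104.1, 76.4]
tcp_rot: [-180.0, -0.0, 90.4]
ft_force: [-0.4, -0.5, 0.3]
finger_gap: 0.4
grip_force: 0.2
```

Request:
{"name": "apply_moves", "arguments": {"deltas": [[0.07,0,0,0,0,0,0],[0,0,0,0,0,0,0]]}}

```text
time: 49.7
tool_pos: [591.4, -102.0, 76.4]
tcp_rot: [-180.0, -0.0, 90.5]
ft_force: [-0.2, -1.0, 0.0]
finger_gap: -0.2
grip_force: 0.2
```

```bash
python3 -c "
from h import *
print(sense()['ft_force'])"
```

```text
[-0.23446249 -0.96731673  0.02289382]
```

Request:
{"name": "apply_moves", "arguments": {"deltas": [[0.05,0,0,0,0,0,0],[0,0,0,0,0,0,0]]}}

```text
time: 49.95
tool_pos: [591.4, -100.5, 76.4]
tcp_rot: [-180.0, -0.0, 90.4]
ft_force: [-0.2, -1.1, -0.2]
finger_gap: 0.3
grip_force: 0.3
```

Request:
{"name": "apply_moves", "arguments": {"deltas": [[0.07,0,0,0,0,0,0],[0,0,0,0,0,0,0]]}}

```text
time: 50.2
tool_pos: [591.4, -99.0, 76.4]
tcp_rot: [180.0, 0.1, 90.4]
ft_force: [0.4, -5.5, -2.1]
finger_gap: -0.4
grip_force: 2.2
```

Request:
{"name": "apply_moves", "arguments": {"deltas": [[0.05,0,0,0,0,0,0],[0,0,0,0,0,0,0]]}}

```text
time: 50.45
tool_pos: [591.4, -98.7, 76.5]
tcp_rot: [180.0, 0.2, 90.4]
ft_force: [-0.1, -10.6, -3.3]
finger_gap: 0.0
grip_force: 5.1
```

Stop reached, with force rising and no motion. One firm nudge, then back off and rise clear for the last look.

Request:
{"name": "apply_moves", "arguments": {"deltas": [[0.1,0,0,0,0,0,0],[0,0,0,0,0,0,0]]}}

```text
time: 50.7
tool_pos: [591.4, -98.3, 76.5]
tcp_rot: [180.0, 0.4, 90.4]
ft_force: [-0.5, -21.7, -4.7]
finger_gap: -0.1
grip_force: 10.8
```

Request:
{"name": "apply_moves", "arguments": {"deltas": [[-0.7,0,0,0,0,0,0],[-0.7,0,0,0,0,0,0],[0,0,-0.9,0,0,0,0],[0,0,-0.9,0,0,0,0],[0,0,-0.9,0,0,0,0],[0,0,-0.9,0,0,0,0],[0,-0.5,-0.9,0,0,0,0],[0,-0.5,-0.9,0,0,0,0]]}}

```text
time: 51.7
tool_pos: [561.4, -136.6, 239.3]
tcp_rot: [180.0, -0.0, 90.4]
ft_force: [0.2, 0.3, 0.4]
finger_gap: 0.1
grip_force: 0.0
```

Request:
{"name": "apply_moves", "arguments": {"deltas": [[0.9,-0.3,-0.2,0,0,0,0.5],[0.9,-0.3,0,0,0,0,0.5],[0.9,0,0,0,0,0,0.5],[0.9,0,0,0,0,0,0.5],[0,0,0,0,0,0,0.5],[0,0,0,0,0,0,0.5]]}}

```text
time: 52.45
tool_pos: [543.0, -29.0, 244.5]
tcp_rot: [180.0, 0.0, 90.5]
ft_force: [-0.3, 0.1, -0.4]
finger_gap: 42.9
grip_force: 0.0
```

Run:
```python
from h import *
s=sense(); print(s['time'],s['tool_pos'])
im=snapshot('wrist')[:,:,::-1]; t=snapshot('scene')[:,:,::-1]
cv2.imwrite('pics/w13.png',np.hstack([cv2.resize(im[:,200:512],(488,600)),cv2.resize(t[120:320,215:315],(300,600),interpolation=cv2.INTER_CUBIC)]))
```

```text
52.45 [542.96368008 -28.99486131 244.50556922]
```

View pics/w13.png

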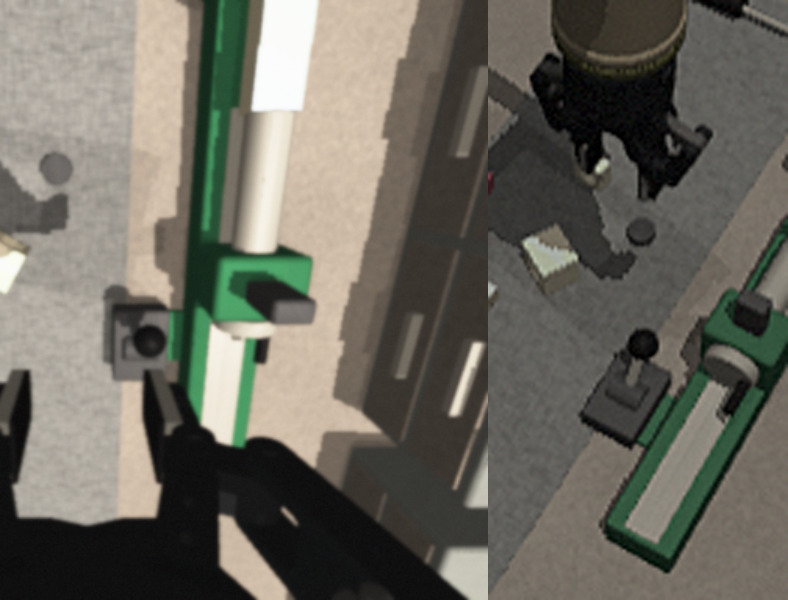

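The white row sits against the quill face at (275,108), and the lever ball is back near its starting place. Checking that in numbers.

Run:
```python
from h import *
im=snapshot('scene')[:,:,::-1]; a=cv2.imread('pics/scene0.png')
# ball template initial vs now
m=cv2.matchTemplate(im[215:260,245:290],a[229:243,259:273],cv2.TM_CCOEFF_NORMED); print(cv2.minMaxLoc(m)[1],np.array(cv2.minMaxLoc(m)[3])+[245,215]-[259,229])
s=sense(); print('ball',p2w('wrist',(294.6,217.6),75.6,s))
w=snapshot('wrist')[:,:,::-1]
# row: centre line pixels along axis, z of sleeve top
for y in range(70,135,4):
    p=w2p('wrist',(661.5,y,92),s).astype(int); print(y,p,w[p[1],p[0]] if 0<=p[1]<384 else None)
```

```text
0.9085500240325928 [ 1 -1]
ball [591.42862563 -75.74393951  75.6       ]
70 [375  89] [227 238 243]
74 [376  84] [227 238 243]
78 [376  80] [226 237 243]
82 [377  76] [224 236 242]
86 [377  71] [217 231 237]
90 [378  67] [252 252 251]
94 [379  62] [252 252 251]
98 [379  58] [252 252 251]
102 [380  53] [252 252 251]
106 [381  48] [251 252 251]
110 [381  44] [251 252 251]
114 [382  39] [251 252 251]
118 [382  34] [251 252 251]
122 [383  29] [250 252 251]
126 [384  24] [250 252 251]
130 [384  19] [250 252 250]
134 [385  14] [249 252 250]
```

```bash
python3 -c "
from bench import hand_in
print(hand_in())"
```

```text
the job is handed in; nothing more can be done
None
```

The job is handed in, at about 52 of the 210 s: I found two 30 x 36 mm sleeves and both are on the arbor, with the quill against the row and the clamp lever swung back over; grip on the sleeves stayed at or below 12 N and the last reading while pressing the row was 5.9 N, but opening the lever pushed the wrist force to 74 N at its stop (limit 120 N), and I did not measure the flange end of the row directly.

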